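# Take the platen roller out of a chart recorder

### The job

This chart recorder is being stripped for parts. Take the forked tool from its rack, set it astride the recorder's spring pin, push the collar back with it (not with your fingers) until the roller's sprung end pops up, and stand the fork fully back in its slot. Then draw the roller out and lay it, without dropping it, in both foam saddles of the parts tray, leaving the spray can, the plate and the caster where they are.

Things in the scene. Friction and masses are not known exactly. Their poses are not given: they have to be found in the camera images.
- recorder: Chart recorder, cover off, fixed: steel base 128 x 215 mm, an upright steel cheek at each end of a black roller. Origin on the bench under the middle of the fitted roller; y runs along the roller from fixed cheek (-y) to sprung cheek (+y), z up. Dark motor outside the fixed cheek to y = -102 mm; black paper well at x = 18 to 56, 38 mm high. Nothing is higher than 80 mm (fixed cheek).
- stub_hole (a point): In the recorder's fixed cheek (70 mm wide, 80 mm high): centre of the 10.5 mm through hole that carries the roller's stub, at the cheek's inner face, recorder (0, -58, 62) mm; recorder's axes.
- fork_gap (a point): Where the fork goes in from above: on the pin's axis, recorder (0, 70.5, 62) mm, recorder's axes. Middle of the 10 mm gap between the sprung cheek (y = 59.5 to 65.5, 68 mm high) and the collar (face at y = 75.5 when home). Behind the collar a coil spring and an aluminium boss (y = 94.5 to 110.5, 72 mm high). The 6 mm pin crosses the gap.
- spring_pin (a joint): Travel of the spring pin along the recorder's +y, away from the roller, m: 0 home, 0.0115 the stop. Spring 3 N at home, 6 N at 10 mm. The pin (6 mm steel, level, 62 mm up) reaches 6 mm into the roller's socket, so the roller comes free at 5 to 8 mm; let go, the pin springs home under the risen roller.
- collar: Steel collar, 22 mm diameter, 5 mm thick, fast on the spring pin and moving with it. Origin at the centre of its face towards the roller, on the pin's axis; y along the pin, away from the roller. The fork pushes on this face, one prong on each side of the 6 mm pin. For the fork only, not the fingers.
- head (a joint): Tilt, rad, of the sprung pressure head, a 16 mm wide bar under the roller: about 0.02 with the roller fitted. Once the pin is out of the socket it lifts the roller's sprung end about 23 mm in about 0.5 s, the roller pivoting on its stub, to 0.2 rad (the stop); the roller then stays so by itself.
- roller: Platen roller, 0.12 kg: black rubber, 24 mm diameter. Its axis is its y; origin on the axis, 62 to 64 mm up while fitted. Rubber y = -50 to 46 mm; 18 mm steel ends to y = -55 and 55; shoulder to -57.5; 8 mm stub to -64, 6 mm deep in the fixed cheek. Once risen, take it by the middle, draw it 10 mm or more along its own sloping axis, socket end first, over the sprung cheek, then lift.
- roller_socket (a point): Centre of the roller's socket end (9 mm socket for the pin), on the roller's axis at its y = +55 mm; 62 to 64 mm up while fitted, about 85 mm once popped up.
- fork: Forked steel tool, black handle, 0.08 kg, 104 mm long, prongs down in the rack. Origin midway between the prong tips, z up. Prongs 19 mm long, 5 mm wide (x), 4 mm thick (y), 10 mm gap between them along x; blade 20 x 4 mm to z = 40; guard 36 x 26 mm at z = 40 to 44; handle 20 (x) x 16 (y) mm, z = 44 to 104, best held across y, the way it pushes. On the pin, tips 50 to 54 mm above the bench.
- rack: Grey tool block, fixed, 100 (x) x 60 (y) x 50 mm, origin under its middle. Slot in the middle of its top 26 (x) x 10 (y) mm, 46 mm deep: the fork's blade stands in it, guard on the block's top. Fully home the fork's origin is 10 mm above the bench over the rack's origin, blade width along the rack's x, either way round. Driver bits stand 12 mm above the top near both x ends.
- tray: White parts tray, fixed, 188 (x) x 98 (y) mm, rim 10 mm high, origin under its middle. Two grey foam saddles with 90 degree V notches at x = -32 and +32 mm, 12 thick, 53 wide, 28 high, notch 36 wide at the top. The roller lies along x in both notches, either end first, its axis 27 mm above the bench, its origin near the tray's middle. 52 mm clear between the saddles for fingers.
- spray_can: Bystander: upright aerosol can, 52 mm diameter, 150 mm high; origin under its middle.
- vesa_plate: Bystander: cream mounting plate lying flat, 100 x 100 x 5 mm with four holes; origin under its middle.
- caster: Bystander: loose cart caster standing on its 74 mm wheel, about 120 mm high; origin under the wheel.

How it is judged:
By the outcome, as a careful person would: the job done as asked, in the order asked, and still so for the second after the job is handed in, with the robot touching nothing.
It also fails if it takes over 70 s, if anything falls off the work surface, if the arm or the gripper's body presses on something with over 40 N, if the wrist force passes 120 N, or if a joint passes its speed limit or range.

### The arm

A 7-joint arm with a two-finger parallel gripper is mounted at the origin on the work surface. World frame = base frame: x ahead of the robot, y to its left, z up, the work surface at z = 0. Lengths are in m, angles in rad, forces in N, time in s.
With the tool pointing down it reaches from about 0.4 to 0.85 m from the base axis. Payload 10.4 kg.
Tool frame: the origin (TCP) lies on the centre line of the jaws, within the pads' length; the fingertips stand 19 mm ahead of it and the grasp point (between the pads) is the TCP (env.nose_length is the distance from the TCP to the fingertips, in m); x points along the fingers, z is the direction in which the jaws open and shut, and the axes are right-handed (so a half turn about x gives the same grasp; the last joint's range is limited). The gripper opens to 85 mm and grips with 20 to 120 N. Pads are 22 mm wide; open, the fingers measure 114 mm over their backs; the gripper's body (76 mm by 85 mm) begins 54 mm behind the grasp point. The pads swing forward as they close: fully open they stand 13 mm farther back than shut.
Start: joints at [1.129, 0.332, -0.065, 1.46, 0.022, 1.35, -0.088], TCP at [0.254, -0.571, 0.25] pointing down, gripper open.
Joint ranges: [-2.6, 2.6], [-0.5, 2.12], [-1.47, 1.34], [0.16, 2.42], [-1.27, 4.41], [0.06, 2.06], [-2.6, 2.6]. Speed limits (rad/s): [2.22, 2.22, 2.79, 2.79, 3.14, 3.14, 3.14].

### API

Orientations are given as a unit quaternion [x, y, z, w].
In Python, from rig import env gives the robot as it stands.
- The arm moves only by the tool arm_command, never from a script. Its argument "targets" is a list that holds one entry, the list of rows, each a list of 7 numbers: the shift along the world's x, y, z in m, then the turn, a rotation vector about the world's x, y, z in degrees, then the opening, from 0 (shut) to 1 (fully open). In form: [[[x, y, z, wx, wy, wz, claw], ...]]. A call has 1 to 12 rows; each row shifts and turns the pose as measured when the row begins; what a row does not reach is not made up. A row lasts 1/10 s, in which the tool goes at most 50 mm and 8.59 degrees, less where a joint would pass 70% of its speed; a pose out of reach is approached as far as the arm can. A call with a gripper value outside its range is refused whole. The fingers move at their own pace and stop on an object; the grip force is fixed at half the most. Time passes only in rows, so rows that do not move let the fingers close. It gives the time, the measured TCP pose, the force and the opening at its end, in the units of the state.
- env.sense(): the state, without advancing time (a new reading comes with each control period).
- env.get_image(name): name is "scene" or "side" or "wrist"; returns the picture (400x640x3 uint8, red, green, blue); there is no depth.
- env.camera_info(name): a dict with "fx", "fy", "cx", "cy" (pixels), "world_from_camera" (4x4, takes a point from camera to world coordinates); the wrist camera has in their place "tool_from_camera" (4x4, takes a point from camera to tool coordinates, whose origin is the TCP and whose axes are the tool frame's). Camera axes: x right, y down, z forward; pixel columns grow to the right and rows downward; lengths in m; the calibration is good to about 2 mm. A picture is of the moment at which its call begins: read the wrist's pose just before it. camera_info takes no time and is no camera call.
- env.close_job(): hands the job in, once; it reports no verdict.
The state is a dict: "time": time; "joints": joint angles; "joint_velocities": joint speeds; "tau": joint torques, N m; "position": TCP position; "tcp_rot": TCP orientation; "ft_force": force on the tool from outside, world axes, zero at the start; "ft_torque": the same for the moment, N m; "gripper_width": finger opening in m.
Only numpy, scipy, OpenCV 4.12 (cv2) and the standard library are available. Lean on these libraries where they do the work, as an engineer would, in place of code of your own. Each camera call takes 0.05 s, during which the arm holds its last target. There are 200 camera calls.

## Working session

There is one attempt and no reset: what is moved stays moved. The work goes in short steps, Python scripts to look and compute and a tool call to move; the robot and the scene stay as the last step left them, time stands still between calls to the robot, and variables do not carry over. Pictures are saved under pics/ and viewed, about 8 in all and at most 12, crops included, and the job is handed in when it is done.

Besides the shell and the picture viewer there is one more tool, called as name(argument=value, ...), one argument or row to a line, values as JSON. arm_command: Moves the arm, as the interface text tells. Its arguments: {"type":"object","properties":{"targets":{"type":"array","items":{"type":"array","items":{"type":"array","items":{"type":"number"}}}}},"required":["targets"]}

```bash
mkdir -p pics; ls
cat > h.py <<'E'
import numpy as np, cv2
from scipy.spatial.transform import Rotation as R
from rig import env
def cam(name, s=None):
    c=env.camera_info(name); K=np.array([[c['fx'],0,c['cx']],[0,c['fy'],c['cy']],[0,0,1]])
    if 'world_from_camera' in c: T=np.array(c['world_from_camera'])
    else:
        s=s or env.sense(); A=np.eye(4); A[:3,:3]=R.from_quat(s['tcp_rot']).as_matrix(); A[:3,3]=s['position']
        T=A@np.array(c['tool_from_camera'])
    return K,T
def ray(C,uv):
    K,T=C; d=T[:3,:3]@np.linalg.inv(K)@np.array([uv[0],uv[1],1.]); return T[:3,3],d/np.linalg.norm(d)
def onz(C,uv,z):
    o,d=ray(C,uv); return o+d*(z-o[2])/d[2]
def tri(C1,a,C2,b):
    o1,d1=ray(C1,a);o2,d2=ray(C2,b)
    t=np.linalg.lstsq(np.c_[d1,-d2],o2-o1,rcond=None)[0]
    p,q=o1+t[0]*d1,o2+t[1]*d2; return (p+q)/2,np.linalg.norm(p-q)
def proj(C,P):
    K,T=C; p=np.linalg.inv(T)@np.r_[P,1]; q=K@p[:3]; return q[:2]/q[2]
def shot(name,fn,scale=1.25):
    s=env.sense(); im=env.get_image(name)[:,:,::-1].copy(); cv2.imwrite('pics/raw_'+fn,im)
    np.savez('pics/'+fn+'.npz',K=cam(name,s)[0],T=cam(name,s)[1])
    cv2.imwrite('pics/'+fn,cv2.resize(im,None,fx=scale,fy=scale,interpolation=cv2.INTER_CUBIC)); return im
def load(fn):
    d=np.load('pics/'+fn+'.npz'); return d['K'],d['T']
E
python3 - <<'E'
from h import *
a=shot('scene','a.png');b=shot('side','b.png');c=shot('wrist','w0.png')
cv2.imwrite('pics/ab.png',cv2.resize(np.vstack([a,b]),(800,1000))[:, :]) 
for n in('scene','side'):
    K,T=cam(n);print(n,K[0,0],T.round(3).tolist())
print(env.camera_info('wrist'));print(env.sense())
E
```

```text
pics
scene 441.5626292899894 [[0.769, 0.532, -0.354, 0.878], [0.639, -0.649, 0.413, -0.357], [-0.01, -0.544, -0.839, 0.763], [0.0, 0.0, 0.0, 1.0]]
side 415.63657822693335 [[-0.923, -0.279, 0.264, 0.38], [-0.384, 0.664, -0.642, 0.502], [0.004, -0.694, -0.72, 0.634], [0.0, 0.0, 0.0, 1.0]]
{'fx': 280.00542291528126, 'fy': 280.00542291528126, 'cx': 323.49981968651446, 'cy': 197.7525757462555, 'tool_from_camera': array([[ 2.38706077e-04, -2.65909896e-01,  9.63997858e-01,
        -1.23781057e-01],
       [ 1.57037851e-04, -9.63997864e-01, -2.65909936e-01,
         6.78073213e-02],
       [ 9.99999959e-01,  2.14858469e-04, -1.88354230e-04,
        -1.03204486e-03],
       [ 0.00000000e+00,  0.00000000e+00,  0.00000000e+00,
         1.00000000e+00]])}
{'time': 0.15, 'joints': array([ 1.12937528,  0.33271936, -0.06468067,  1.46074149,  0.0216542 ,
        1.34989621, -0.08848243]), 'joint_velocities': array([ 0.00194332, -0.00133682, -0.00051573, -0.00262509,  0.0010895 ,
       -0.0012867 , -0.00056619]), 'tau': array([-1.12521082e-04, -6.25830245e+01,  4.88427258e-02, -3.91854072e+01,
        1.62543752e-02,  7.47363491e-03, -2.32553782e-05]), 'position': array([ 0.25404722, -0.57075582,  0.24970654]), 'tcp_rot': array([ 0.3853005 ,  0.59335925, -0.38495309,  0.59268832]), 'ft_force': array([-0.53031696,  0.08500765, -0.67487854]), 'ft_torque': array([ 0.07902574,  0.00750111, -0.00846459]), 'gripper_width': 0.08531733245420493}
```

View pics/a.png

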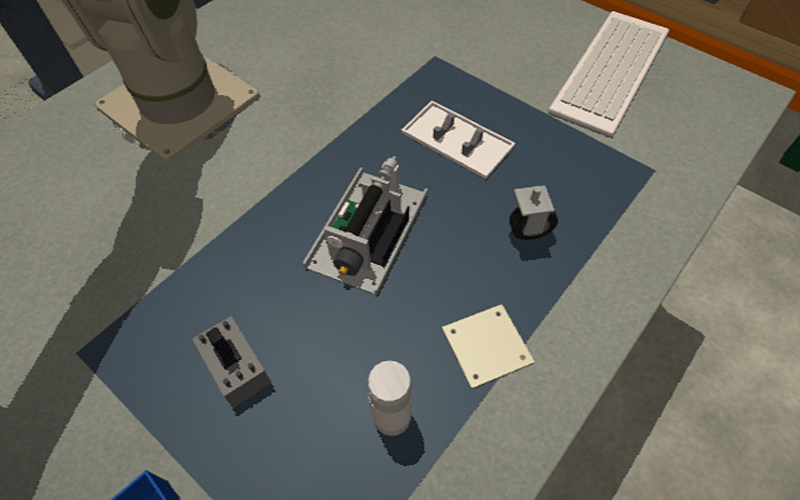

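View pics/b.png

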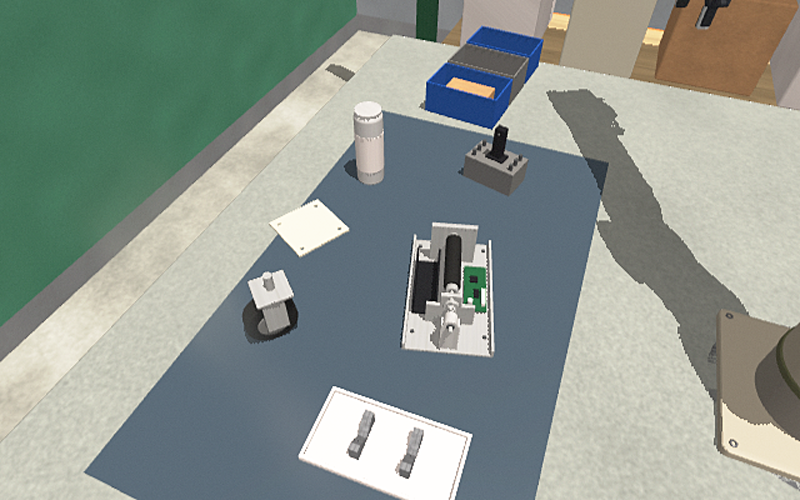

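Scene view: rack with fork near (232,355), recorder (365,230) with motor at the lower end and boss at (390,165), tray (458,138), can (390,395), plate (488,345), caster (535,210). The side view agrees: fork (500,140), recorder (450,290), tray (385,440). Next, coarse positions.

Run:
```python
from h import *
A=cam('scene');B=cam('side');f=1.25
P=lambda C,u,v,z: onz(C,(u/f,v/f),z).round(4)
print('tray rim scene',[P(A,*p,.01).tolist() for p in[(432,102),(515,146),(487,178),(402,131)]])
print('tray rim side',[P(B,*p,.01).tolist() for p in[(332,387),(472,434),(456,503),(299,459)]])
print('rack top scene',[P(A,*p,.05).tolist() for p in[(193,340),(231,318),(271,377),(233,402)]])
print('rack top side',[P(B,*p,.05).tolist() for p in[(463,162),(481,140),(528,160),(514,180)]])
for n,a,b in[('boss',(391,160),(450,325)),('cheek',(345,240),(455,225))]:
    print(n,tri(A,np.array(a)/f,B,np.array(b)/f))
print('base scene',[P(A,*p,.004).tolist() for p in[(305,266),(377,293),(427,190),(361,170)]])
print('base side',[P(B,*p,.004).tolist() for p in[(402,348),(493,355),(491,241),(414,235)]])
print('can',P(A,391,425,0),'plate',P(A,488,346,.005),'caster',P(A,535,222,0))
crops=[]
a=cv2.imread('pics/raw_a.png');b=cv2.imread('pics/raw_b.png')
c1=cv2.resize(a[120:240,230:350],(400,400),interpolation=cv2.INTER_CUBIC)
c2=cv2.resize(b[170:290,300:420],(400,400),interpolation=cv2.INTER_CUBIC)
cv2.imwrite('pics/c1.png',np.hstack([c1,c2]))
```

```text
tray rim scene [[0.3979, 0.3076, 0.01], [0.5868, 0.3124, 0.01], [0.5905, 0.2176, 0.01], [0.4021, 0.2108, 0.01]]
tray rim side [[0.5872, 0.2231, 0.01], [0.3989, 0.213, 0.01], [0.3923, 0.2963, 0.01], [0.5798, 0.3215, 0.01]]
rack top scene [[0.4567, -0.3102, 0.05], [0.4718, -0.2544, 0.05], [0.5795, -0.2776, 0.05], [0.566, -0.3323, 0.05]]
rack top side [[0.5627, -0.2537, 0.05], [0.5518, -0.3335, 0.05], [0.454, -0.3061, 0.05], [0.4638, -0.2391, 0.05]]
boss (array([0.46614272, 0.10697588, 0.06456986]), np.float64(0.0025695773181820362))
cheek (array([ 0.51878344, -0.06465363,  0.07441069]), np.float64(0.0016451305436292886))
base scene [[0.4672, -0.1117, 0.004], [0.5883, -0.0753, 0.004], [0.5226, 0.1336, 0.004], [0.4026, 0.0945, 0.004]]
base side [[0.5264, 0.129, 0.004], [0.4051, 0.0905, 0.004], [0.4673, -0.1232, 0.004], [0.5924, -0.0861, 0.004]]
can [ 0.7342 -0.2143  0.    ] plate [ 0.7711 -0.0386  0.005 ] caster [0.7041 0.1974 0.    ]
```

Run:
```python
from h import *
s=env.sense();M=R.from_quat(s['tcp_rot']).as_matrix();print(M.round(3))
A=cam('scene')
z=M[:,2];print('jaw yaw',np.degrees(np.arctan2(z[1],z[0])))
T=cam('wrist')[1];print(T.round(3))
```

```text
[[-0.001  0.914  0.407]
 [ 0.001  0.407 -0.914]
 [-1.    -0.    -0.001]]
jaw yaw -66.0017223958734
[[ 0.407 -0.88  -0.244  0.316]
 [-0.913 -0.393 -0.107 -0.542]
 [-0.001  0.266 -0.964  0.373]
 [ 0.     0.     0.     1.   ]]
```

View pics/c1.png

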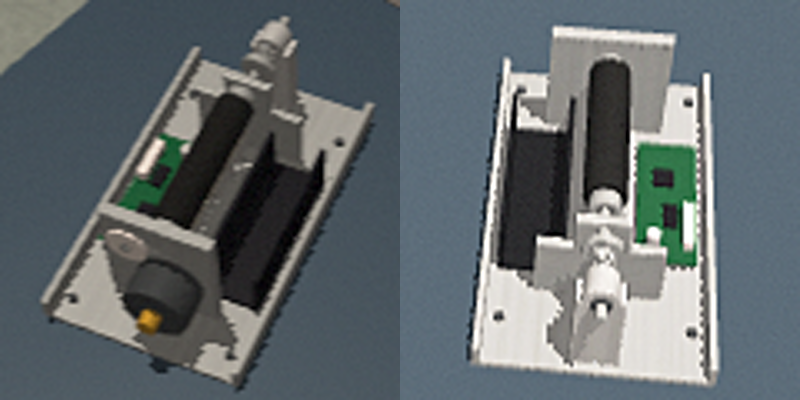

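arm_command(
  targets=[
    [[0.02,0.022,0,0,0,-4,1],[0.03,0.033,0,0,0,-5,1],[0.034,0.037,0,0,0,-5,1],[0.034,0.037,0,0,0,-5,1],[0.034,0.037,0,0,0,-5,1],[0.034,0.037,0,0,0,-5,1],[0.034,0.037,0,0,0,-4,1],[0.025,0.027,0,0,0,-3,1],[0.014,0.015,0,0,0,0,1],[0,0,0,0,0,0,1]],
  ],
)

```text
time: 1.15
position: [0.5128, -0.2789, 0.2467]
tcp_rot: [0.557, 0.439, -0.556, 0.434]
ft_force: [-0.4, -0.4, 0.6]
gripper_width: 0.0848
```

Run:
```python
from h import *
s=env.sense();M=R.from_quat(s['tcp_rot']).as_matrix();z=M[:,2];print(s['time'],s['position'],np.degrees(np.arctan2(z[1],z[0])),M[:,0])
shot('wrist','w1.png')
```

```text
1.15 [ 0.51278874 -0.27889924  0.24669752] -103.76460037157766 [-0.00367902  0.00676924 -0.99997032]
```

View pics/w1.png

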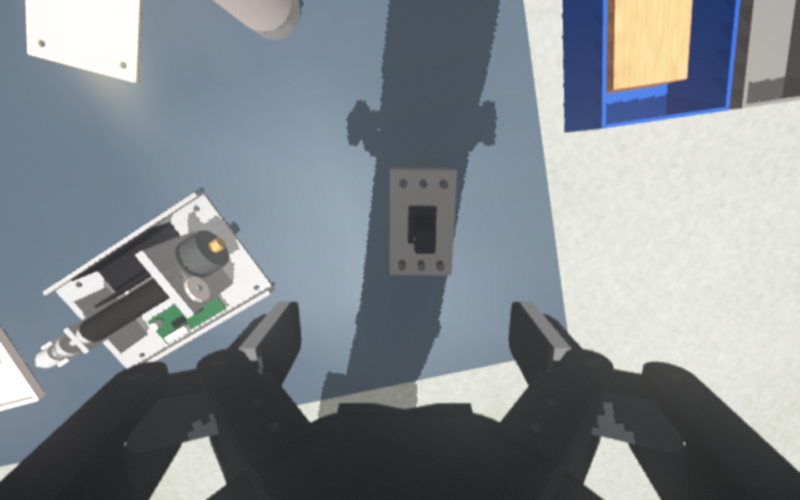

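Wrist view: rack top spans (389,168)–(457,275), fork black at (422,230). Two wrist positions will give heights; I'll measure here with masks first.

```bash
cat > rack.py <<'E'
from h import *
def rack(fn):
    im=cv2.imread('pics/raw_'+fn);C=load(fn)
    c0=proj(C,np.array([.513,-.288,.05]))
    hsv=cv2.cvtColor(im,cv2.COLOR_BGR2HSV);m=np.zeros(im.shape[:2],np.uint8)
    r=60;u,v=c0.astype(int)
    return im,hsv,C,c0
if __name__=='__main__':
    im,hsv,C,c0=rack('w1.png');print(c0)
    g=im[130:225,305:370]
    for v in range(130,225,6): print(v,' '.join('%3d/%2d'%(hsv[v,u,2],hsv[v,u,1]//3) for u in range(306,370,4)))
E
python3 rack.py
```

```text
[333.04057767 177.24215186]
130  94/17  93/17  94/18  93/17  93/18  93/19  92/17  93/17  92/18  93/17  93/18  93/18  92/18  93/18  92/18  95/18
136  95/18  93/18 110/ 1 111/ 2 112/ 2 109/ 1 110/ 2 109/ 2 109/ 2 107/ 1 106/ 1 107/ 1 106/ 0 106/ 1 105/ 0  95/14
142  95/18  93/17 114/ 1 114/ 1 109/ 1 113/ 0 114/ 1 114/ 1 110/ 2 113/ 1 114/ 1 113/ 1 111/ 1 113/ 1 113/ 1  96/16
148  96/17  93/17 113/ 0 111/ 0  81/ 4 110/ 1 113/ 1 111/ 1  81/ 4 105/ 0 112/ 2 110/ 1  80/ 4  92/ 1 114/ 2  95/17
154  95/18  95/18 114/ 2 113/ 2 114/ 3 114/ 2 114/ 3 113/ 2 114/ 3 113/ 2 112/ 2 113/ 2 114/ 3 113/ 2 112/ 1  94/17
160  95/17  95/17 112/ 1 113/ 2 113/ 1 112/ 1 112/ 1 112/ 1 113/ 2 113/ 1 112/ 2 112/ 1 113/ 1 113/ 1 113/ 2  93/17
166  95/18  96/17 112/ 1 113/ 1 112/ 1  90/ 0  53/ 6  54/ 8  52/ 6  52/ 6  54/ 6 106/ 1 113/ 2 112/ 1 112/ 1  97/17
172  94/18  93/17 112/ 2 113/ 2 112/ 2  84/ 1  53/ 9  49/12  49/ 7  49/ 8  52/ 8 109/ 2 113/ 2 112/ 2 110/ 1 144/16
178  93/17  93/17 113/ 1 113/ 3 113/ 2  80/ 0  51/11  47/11  47/11  47/ 9  49/10 112/ 2 113/ 3 112/ 2 108/ 0 155/16
184  93/17  93/17 110/ 0 110/ 0 111/ 1  80/ 1  50/ 8  52/ 8  51/ 8  50/ 6  51/10 110/ 1 111/ 1 112/ 1 108/ 1 166/16
190  95/18  94/16 111/ 1 111/ 1 111/ 2  73/ 2  60/ 5  51/ 6  52/ 6  52/ 8  53/ 9 110/ 0 111/ 1 111/ 1 118/ 5 167/16
196  95/18  94/15 112/ 1 112/ 1 111/ 1 109/ 1 101/ 0  52/ 8  53/ 9  52/ 9  52/ 6 110/ 2 110/ 1 111/ 2 139/ 8 169/15
202  93/18  94/16 112/ 3 110/ 1 111/ 1 111/ 2 109/ 2  65/ 2  65/ 4  64/ 2  67/ 2 111/ 2 112/ 3 110/ 2 149/11 169/15
208  94/18  94/17 112/ 2 106/ 1  82/ 1 110/ 2 110/ 2  98/ 1  90/ 0 112/ 3 111/ 2  93/ 1 105/ 1 111/ 2 160/13 168/15
214  93/17  93/17 111/ 3 103/ 0  82/ 5 111/ 2 111/ 2  93/ 1  81/ 5 110/ 2 110/ 2  83/ 3  83/ 3 110/ 1 163/14 170/15
220  92/18  92/18  95/13  95/12  95/10  96/10  96/11  96/10  97/ 8  97/ 8  97/ 8  98/ 8 100/ 6 136/ 9 170/15 171/15
```

Run:
```python
from h import *
im=cv2.imread('pics/raw_w1.png');C=load('w1.png')
h=cv2.cvtColor(im,cv2.COLOR_BGR2HSV)
m=((h[...,1]<22)&(h[...,2]<125)).astype(np.uint8); m2=np.zeros_like(m);m2[125:228,300:372]=m[125:228,300:372]
m2=cv2.morphologyEx(m2,cv2.MORPH_CLOSE,np.ones((9,9)));m2=cv2.morphologyEx(m2,cv2.MORPH_OPEN,np.ones((9,9)))
c=max(cv2.findContours(m2,0,2)[0],key=cv2.contourArea)
r=cv2.minAreaRect(c);q=cv2.boxPoints(r);print(r)
P=np.array([onz(C,p,.05) for p in q]);print(P.round(4),P.mean(0));e=np.roll(P,-1,0)-P
print(np.linalg.norm(e,axis=1),np.degrees(np.arctan2(e[:,1],e[:,0])))
# dark
d=((h[...,2]<72)).astype(np.uint8);d2=np.zeros_like(d);d2[155:208,318:358]=d[155:208,318:358]
for v in range(158,208,3):
    u=np.where(d2[v])[0]; print(v,u.min() if len(u) else 0,u.max() if len(u) else 0)
print('handle top',[onz(C,p,.114).round(4) for p in[(332.5,200),(349.5,203)]])
print('guard',[onz(C,p,.054).round(4) for p in[(326,163),(349.5,164)]])
cv2.imwrite('pics/c2.png',cv2.resize(im[125:230,290:380],(540,630),interpolation=cv2.INTER_CUBIC)[:600])
```

```text
((337.9999694824219, 176.49996948242188), (51.99999237060547, 84.99998474121094), -0.0)
[[ 0.4688 -0.2514  0.05  ]
 [ 0.5664 -0.2764  0.05  ]
 [ 0.5526 -0.3328  0.05  ]
 [ 0.4539 -0.3127  0.05  ]] [ 0.51044243 -0.29331334  0.05      ]
[0.100752   0.05800949 0.10070476 0.06307319] [ -14.39357694 -103.73858429  168.48760999   76.36738698]
158 0 0
161 0 0
164 0 0
167 327 348
170 327 348
173 327 348
176 327 348
179 327 348
182 327 348
185 327 348
188 327 348
191 327 347
194 328 347
197 332 347
200 332 347
203 0 0
206 0 0
handle top [array([ 0.5048, -0.2838,  0.114 ]), array([ 0.498 , -0.2989,  0.114 ])]
guard [array([ 0.5317, -0.2841,  0.054 ]), array([ 0.5243, -0.3097,  0.054 ])]
```

View pics/c2.png

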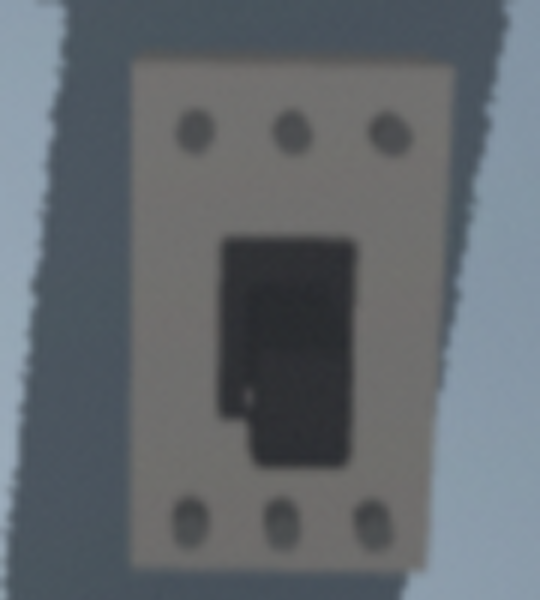

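Guard (326–349,163–195) and handle centre give fork axis ≈ (0.511,-0.294), matching the rack centre within 1 mm; sizes 100.7×60.5 confirm the 50 mm height. Correct and descend.

arm_command(
  targets=[
    [[-0.002,-0.014,-0.01,-0.4,-0.2,0.4,1],[0,0,-0.03,0,0,0,1],[0,0,-0.035,0,0,0,1],[0,0,-0.03,0,0,0,1],[0,0,-0.02,0,0,0,1],[0,0,0,0,0,0,1]],
  ],
)

```text
time: 1.8
position: [0.5001, -0.3095, 0.1142]
tcp_rot: [-0.555, -0.433, 0.561, -0.436]
ft_force: [-0.4, 0.7, -0.1]
gripper_width: 0.0855
```

Run:
```python
from h import *
s=env.sense();M=R.from_quat(s['tcp_rot']).as_matrix();z=M[:,2];print(s['time'],s['position'],np.degrees(np.arctan2(z[1],z[0])),M[:,0])
A=cam('scene');C=load('w1.png');print(tri(A,np.array((271,377))/1.25,C,(312,134.5)),tri(A,np.array((193,340))/1.25,C,(361,219.5)))
im=shot('wrist','w2.png')
h=cv2.cvtColor(im,cv2.COLOR_BGR2HSV);C=load('w2.png')
for P in [(.511,-.2938,.114),(.511,-.2938,.054)]: print(proj(C,np.array(P)))
```

```text
1.8 [ 0.50013041 -0.30952063  0.11420041] -104.16168550551726 [-0.00337173 -0.00813042 -0.99996126]
(array([ 0.56448886, -0.27393349,  0.01429838]), np.float64(0.0006363364423744093)) (array([ 0.4495685 , -0.30948846,  0.03806955]), np.float64(0.00014342059571171708))
[288.86595143 249.93623921]
[298.4862858  211.08722482]
```

View pics/w2.png

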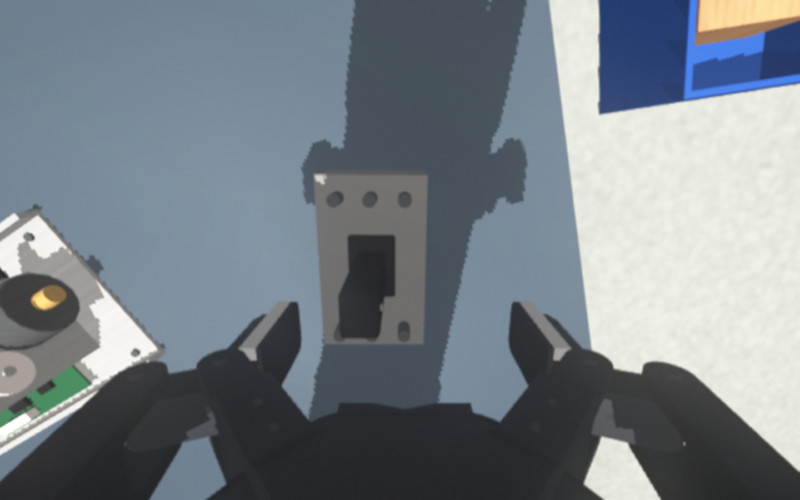

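Run:
```python
from h import *
C1=load('w1.png');C2=load('w2.png')
for n,a,b in [('TL',(312,135),(252,139.5)),('TR',(365.5,136),(341.5,139.5)),('BR',(361,220),(339.2,275)),('BL',(312,220),(261,276)),('hBL',(332,202.5),(271,270)),('hBR',(348.3,202.5),(304.5,270))]:
    p,e=tri(C1,a,C2,b);print(n,p.round(4),round(e,4),onz(C2,b,.114 if n[0]=='h' else .05).round(4))
```

```text
TL [ 0.5651 -0.2759  0.0464] 0.0002 [ 0.565  -0.2768  0.05  ]
TR [ 0.5505 -0.3337  0.0524] 0.0005 [ 0.5506 -0.3339  0.05  ]
BR [ 0.4532 -0.3091  0.0496] 0.0005 [ 0.4533 -0.3093  0.05  ]
BL [ 0.4664 -0.251   0.0478] 0.0008 [ 0.4672 -0.252   0.05  ]
hBL [ 0.5029 -0.2826  0.1147] 0.0005 [ 0.5028 -0.2823  0.114 ]
hBR [ 0.4984 -0.298   0.1133] 0.0004 [ 0.4986 -0.2983  0.114 ]
```

Heights check (rack top ≈49 mm, handle top ≈114 mm). The arm drifted during the fast descent; handle lies between the pads but off-centre. Correct, then descend gently.

arm_command(
  targets=[
    [[0.009,0.016,0,0.4,-0.2,0,1],[0,0,0,0,0,0,1]],
  ],
)

```text
time: 2.05
position: [0.5103, -0.2952, 0.1177]
tcp_rot: [0.559, 0.432, -0.558, 0.435]
ft_force: [0.4, 1.0, -0.4]
gripper_width: 0.0852
```

arm_command(
  targets=[
    [[-0.001,0.002,-0.012,0,0,0,1],[0,0,-0.015,0,0,0,1],[0,0,-0.008,0,0,0,1],[0,0,0,0,0,0,1]],
  ],
)

```text
time: 2.45
position: [0.5103, -0.2933, 0.0819]
tcp_rot: [0.559, 0.431, -0.557, 0.437]
ft_force: [0.2, 0.6, -0.6]
gripper_width: 0.0852
```

arm_command(
  targets=[
    [[0,0,0,0,0,0,0.5],[0,0,0,0,0,0,0],[0,0,0,0,0,0,0],[0,0,0,0,0,0,0],[0,0,0,0,0,0,0],[0,0,0,0,0,0,0],[0,0,0,0,0,0,0]],
  ],
)

```text
time: 3.15
position: [0.5107, -0.2939, 0.0828]
tcp_rot: [0.559, 0.43, -0.557, 0.437]
ft_force: [0.4, -0.3, -1.2]
gripper_width: 0.0154
```

arm_command(
  targets=[
    [[0,0,0.015,0,0,0,0],[0,0,0.03,0,0,0,0],[0,0,0.04,0,0,0,0],[0,0,0.04,0,0,0,0],[0,0,0.03,0,0,0,0],[0,0,0.015,0,0,0,0],[0,0,0,0,0,0,0]],
  ],
)

```text
time: 3.85
position: [0.5088, -0.2924, 0.2654]
tcp_rot: [0.559, 0.43, -0.557, 0.438]
ft_force: [0.5, 0.6, -0.2]
gripper_width: 0.0151
```

arm_command(
  targets=[
    [[0,0.02,0,0,0,3,0],[-0.002,0.035,0,0,0,4,0],[-0.002,0.042,0,0,0,5,0],[-0.002,0.042,0,0,0,5,0],[-0.002,0.042,0,0,0,5,0],[-0.002,0.042,0,0,0,4,0],[-0.002,0.035,0,0,0,3,0],[0,0.022,0,0,0,2,0],[0,0.01,0,0,0,0,0],[0,0,0,0,0,0,0]],
  ],
)

```text
time: 4.85
position: [0.4882, 0.0129, 0.2586]
tcp_rot: [0.412, 0.573, -0.412, 0.575]
ft_force: [0.5, -0.8, -1.2]
gripper_width: 0.0155
```

```bash
cat > st.py <<'E'
from h import *
def st():
    s=env.sense();M=R.from_quat(s['tcp_rot']).as_matrix();z=M[:,2]
    print(round(s['time'],2),s['position'].round(4),'jaw',np.degrees(np.arctan2(z[1],z[0])).round(2),'tiltfix',np.degrees([-M[1,0],M[0,0]]).round(2),'F',s['ft_force'].round(1),'w',round(s['gripper_width'],4))
E
python3 - <<'E'
from st import *
st();im=shot('wrist','w3.png')
E
```

```text
4.85 [0.4882 0.0129 0.2586] jaw -71.35 tiltfix [0.1  0.12] F [ 0.5 -0.8 -1.2] w 0.0155
```

View pics/w3.png

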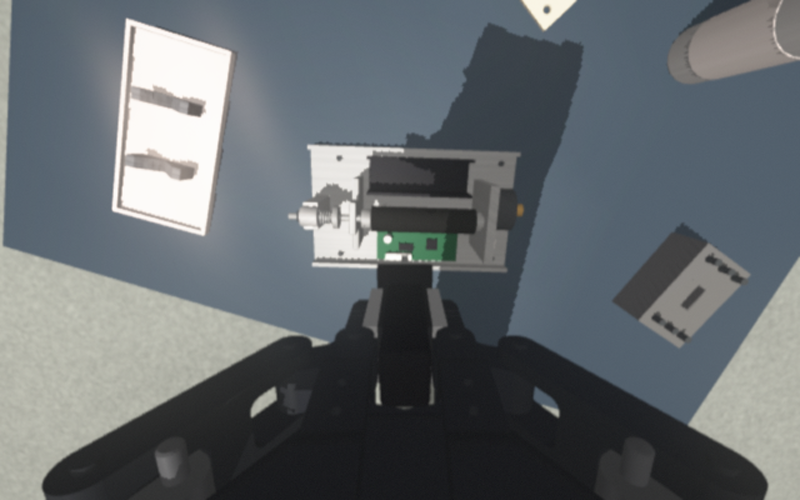

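Run:
```python
from h import *
im=cv2.imread('pics/raw_w3.png');C=load('w3.png');g=cv2.cvtColor(im,cv2.COLOR_BGR2GRAY)
for u in range(302,378,8):
    c=g[155:196,u].astype(int); print(u,c.tolist()[:])
for v in (170,175,180): print(v,g[v,230:300].tolist(),g[v,372:392].tolist())
cv2.imwrite('pics/c3.png',cv2.resize(im[110:220,225:425],(800,440),interpolation=cv2.INTER_CUBIC))
```

```text
302 [83, 104, 118, 123, 130, 148, 170, 204, 209, 167, 103, 62, 52, 56, 56, 55, 58, 59, 60, 61, 61, 62, 61, 60, 61, 61, 59, 57, 56, 71, 110, 139, 149, 150, 146, 144, 143, 143, 143, 143, 142]
310 [79, 97, 115, 122, 123, 123, 122, 122, 120, 111, 82, 56, 52, 53, 53, 55, 57, 57, 58, 58, 59, 59, 59, 60, 58, 58, 58, 57, 55, 56, 66, 82, 110, 169, 233, 246, 248, 248, 244, 215, 157]
318 [72, 88, 110, 120, 122, 123, 122, 122, 122, 115, 85, 59, 49, 50, 51, 53, 54, 54, 56, 55, 56, 56, 58, 58, 56, 59, 57, 56, 55, 56, 76, 106, 119, 121, 121, 120, 120, 119, 114, 111, 112]
326 [65, 81, 106, 119, 121, 122, 121, 122, 123, 117, 91, 61, 48, 48, 49, 52, 52, 53, 53, 54, 56, 55, 55, 56, 57, 55, 55, 55, 53, 55, 72, 102, 114, 118, 118, 118, 117, 116, 109, 83, 70]
334 [60, 75, 99, 115, 122, 121, 121, 121, 122, 119, 100, 68, 50, 45, 46, 50, 49, 51, 52, 53, 53, 53, 54, 55, 54, 53, 54, 51, 52, 50, 66, 97, 110, 114, 114, 115, 113, 113, 112, 113, 113]
342 [55, 68, 89, 110, 119, 121, 122, 121, 121, 120, 108, 76, 47, 41, 40, 44, 47, 49, 49, 51, 53, 52, 52, 53, 55, 53, 53, 52, 51, 50, 57, 83, 103, 108, 105, 84, 65, 62
[... 1347 characters left out ...]
7, 207, 225, 228, 222, 183, 125, 114, 146, 196, 211, 214, 217, 217, 214, 216, 235, 238, 234, 222, 176, 198, 212, 210, 203, 218, 223, 222, 222, 220, 218, 200, 128, 70, 62, 61] [37, 36, 37, 37, 37, 37, 35, 36, 43, 70, 108, 117, 117, 117, 113, 99, 88, 89, 105, 116]
180 [126, 126, 126, 126, 127, 128, 127, 128, 129, 137, 154, 168, 182, 198, 205, 209, 213, 215, 216, 213, 207, 204, 200, 179, 139, 116, 126, 156, 192, 219, 229, 230, 229, 229, 230, 222, 201, 191, 190, 177, 127, 131, 196, 230, 234, 235, 235, 235, 231, 222, 235, 237, 233, 220, 155, 102, 93, 92, 118, 167, 180, 174, 184, 192, 192, 178, 121, 72, 61, 60] [37, 38, 38, 38, 38, 38, 37, 39, 46, 74, 107, 113, 115, 113, 108, 93, 87, 96, 115, 121]
```

View pics/c3.png

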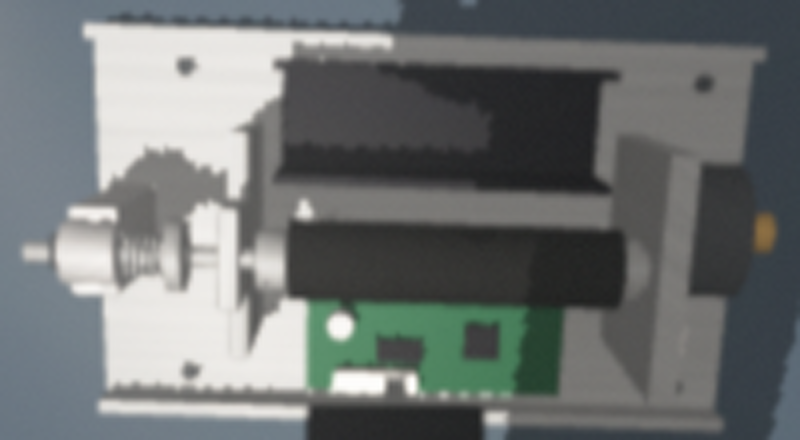

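Crop shows pin at crop (204,254) → raw (276,173.6), collar raw u 265–272, sprung cheek u 280–284, rubber u 297–381. Compute the axis and gap.

Run:
```python
from h import *
im=cv2.imread('pics/raw_w3.png');C=load('w3.png');g=cv2.cvtColor(im,cv2.COLOR_BGR2GRAY)
for u in (275,276,277,278): print(u,g[164:186,u].tolist())
us=np.arange(302,375,4);mid=[]
for u in us:
    c=g[155:196,u].astype(float);lo=10+np.argmax(c[10:16]<80);
    e1=155+lo-(80-c[lo])/(c[lo-1]-c[lo]); k=np.argmax(c[22:]>75)+22 if (c[22:]>75).any() else np.nan
    e2=155+k-(c[k]-75)/(c[k]-c[k-1]) if k==k else np.nan
    mid.append((e1+e2)/2)
mid=np.array(mid);ok=~np.isnan(mid);p=np.polyfit(us[ok],mid[ok],1);print(np.polyval(p,[296.8,380.8]),mid.round(1))
z=.062
a=onz(C,(296.7,np.polyval(p,296.7)),z);b=onz(C,(380.7,np.polyval(p,380.7)),z)
d=(a-b)[:2];L=np.linalg.norm(d);d/=L
print('rubber',a,b,'len',L,'yaw',np.degrees(np.arctan2(-d[0],d[1])))
o=(a+b)[:2]/2+.002*d;print('origin',o,'gap',o+.0705*d)
print('pin at gap',onz(C,(276,173.8),z),'collar face',onz(C,(272.2,174),z),'cheek top',onz(C,(279.5,180),.068),onz(C,(284.2,180),.068))
A=cam('scene')
print('tri rubber ends', )
```

```text
275 [236, 236, 237, 238, 239, 238, 230, 196, 178, 201, 222, 214, 204, 224, 233, 235, 235, 235, 235, 236, 235, 234]
276 [235, 236, 237, 238, 240, 238, 230, 202, 181, 201, 222, 217, 209, 225, 233, 235, 235, 235, 235, 236, 235, 234]
277 [235, 236, 237, 238, 239, 238, 231, 204, 181, 200, 222, 217, 212, 226, 234, 235, 235, 235, 235, 236, 235, 234]
278 [231, 232, 232, 233, 234, 234, 228, 204, 181, 198, 219, 214, 210, 224, 230, 231, 231, 230, 230, 231, 230, 228]
[174.51181401 176.91739957] [174.8 174.6 175.3 174.9 175.1 175.1 175.2 175.3 175.5 175.6 175.8 176.
 176.1 176.2   nan   nan 176.6 176.5 176.8]
rubber [0.48522788 0.04539923 0.062     ] [ 0.51374933 -0.04805007  0.062     ] len 0.0977048918039195 yaw 16.972595204961788
origin [0.49890478 0.00058747] gap [0.47832482 0.06801681]
pin at gap [0.47835645 0.06838098 0.062     ] collar face [0.47672285 0.0724894  0.062     ] cheek top [0.47409588 0.06198176 0.068     ] [0.47581411 0.05688636 0.068     ]
tri rubber ends
```

Run:
```python
from h import *
g=cv2.cvtColor(cv2.imread('pics/raw_w3.png'),cv2.COLOR_BGR2GRAY)
for u in (308,314,319,322,323,324,325,328,335): print(u,g[196:220,u].tolist())
for v in (204,206,216,222): print(v,g[v,296:352].tolist())
c=env.camera_info('wrist');T=np.array(c['tool_from_camera']);K=cam('wrist')[0]
for P in [(.0288,.018,0),(.0328,.018,0),(.0728,.010,0),(.0728,.010,.002),(.0728,.010,-.002),(.0288,.018,.013),(.0288,.018,-.013)]:
    print(P,proj((K,T),np.array(P)).round(1))
```

```text
308 [125, 122, 123, 123, 121, 121, 142, 188, 214, 224, 230, 219, 169, 118, 94, 70, 49, 43, 45, 44, 42, 43, 44, 44]
314 [121, 120, 120, 120, 115, 107, 153, 228, 250, 252, 252, 242, 189, 124, 95, 69, 47, 43, 43, 44, 43, 42, 42, 41]
319 [85, 86, 85, 88, 92, 93, 137, 211, 247, 252, 252, 243, 191, 127, 98, 68, 47, 41, 42, 41, 42, 42, 41, 41]
322 [71, 70, 71, 75, 88, 102, 140, 180, 167, 128, 104, 99, 97, 95, 89, 65, 46, 41, 40, 40, 41, 41, 40, 41]
323 [71, 71, 69, 75, 82, 93, 134, 178, 165, 124, 99, 95, 94, 95, 89, 66, 47, 40, 42, 39, 39, 38, 40, 39]
324 [70, 71, 69, 74, 81, 86, 125, 170, 162, 123, 101, 96, 95, 95, 89, 65, 45, 39, 40, 40, 39, 41, 40, 39]
325 [69, 70, 70, 73, 80, 83, 116, 157, 161, 141, 122, 111, 104, 97, 89, 66, 46, 40, 42, 40, 39, 40, 38, 40]
328 [70, 69, 68, 71, 74, 75, 108, 173, 231, 245, 247, 242, 195, 130, 97, 68, 46, 40, 38, 40, 39, 39, 38, 39]
335 [113, 113, 113, 113, 112, 112, 112, 112, 112, 111, 112, 134, 168, 150, 107, 68, 43, 37, 38, 38, 40, 38, 37, 37]
204 [233, 232, 232, 232, 225, 188, 140, 123, 123, 122, 124, 148, 214, 246, 250, 250, 250, 250, 250, 250, 249, 
[... 481 characters left out ...]
6, 119, 86, 54, 44, 46, 44, 44, 44, 42, 44, 43, 42, 42, 43, 43, 42, 41, 42, 43, 42, 43, 40, 41, 39, 39, 39, 40, 39, 39, 39, 39, 39, 38, 37, 39, 40, 38, 37, 38, 37, 37, 36, 38, 36, 39, 66, 118, 149, 156, 156, 153, 136]
222 [122, 123, 122, 123, 114, 85, 53, 45, 42, 43, 44, 43, 42, 42, 43, 41, 42, 41, 41, 41, 39, 42, 41, 40, 39, 40, 38, 39, 38, 37, 39, 39, 38, 38, 38, 37, 37, 36, 37, 37, 36, 36, 36, 37, 36, 37, 36, 35, 36, 56, 93, 114, 118, 112, 86, 66]
(0.0288, 0.018, 0) [325.4 210.6]
(0.0328, 0.018, 0) [325.4 208.5]
(0.0728, 0.01, 0) [325.  202.3]
(0.0728, 0.01, 0.002) [327.8 202.3]
(0.0728, 0.01, -0.002) [322.3 202.3]
(0.0288, 0.018, 0.013) [348.1 210.6]
(0.0288, 0.018, -0.013) [302.7 210.6]
```

arm_command(
  targets=[
    [[-0.003,0.018,-0.01,0.1,0.1,-1,0],[-0.003,0.018,-0.02,0,0,-0.6,0],[-0.003,0.014,-0.02,0,0,0,0],[0,0.002,-0.005,0,0,0,0],[0,0,0,0,0,0,0]],
  ],
)

```text
time: 5.4
position: [0.4812, 0.0547, 0.2016]
tcp_rot: [0.425, 0.564, -0.427, 0.565]
ft_force: [0.4, -0.2, -0.4]
gripper_width: 0.0152
```

```bash
python3 -c "
from st import *
st()"
```

```text
5.4 [0.4812 0.0547 0.2016] jaw -74.12 tiltfix [0.14 0.  ] F [ 0.4 -0.2 -0.4] w 0.0152
```

arm_command(
  targets=[
    [[-0.001,0.007,-0.015,0.1,0,1.1,0],[-0.001,0.006,-0.015,0,0,0,0],[0,0,-0.008,0,0,0,0],[0,0,0,0,0,0,0],[0,0,0,0,0,0,0]],
  ],
)

```text
time: 5.9
position: [0.483, 0.0604, 0.1662]
tcp_rot: [0.424, 0.565, -0.423, 0.568]
ft_force: [-0.2, 0.8, 0.0]
gripper_width: 0.0155
```

Run:
```python
from st import *
st()
a=shot('scene','d1.png');b=shot('side','d2.png');w=shot('wrist','w4.png')
A=cam('scene');B=cam('side');G=np.array([.4783,.0682,.07]);
pa=proj(A,G).astype(int);pb=proj(B,G).astype(int);print(pa,pb,proj(load('w4.png'),G))
cr=lambda im,p,r=28:cv2.resize(im[p[1]-r-6:p[1]+r-6,p[0]-r:p[0]+r],(400,400),interpolation=cv2.INTER_CUBIC)
cv2.imwrite('pics/e1.png',np.hstack([cr(a,pa),cr(b,pb)]))
```

```text
5.9 [0.483  0.0604 0.1662] jaw -73.6 tiltfix [0.12 0.25] F [-0.2  0.8  0. ] w 0.0155
[305 140] [361 238] [314.00695567 209.05692155]
```

View pics/e1.png

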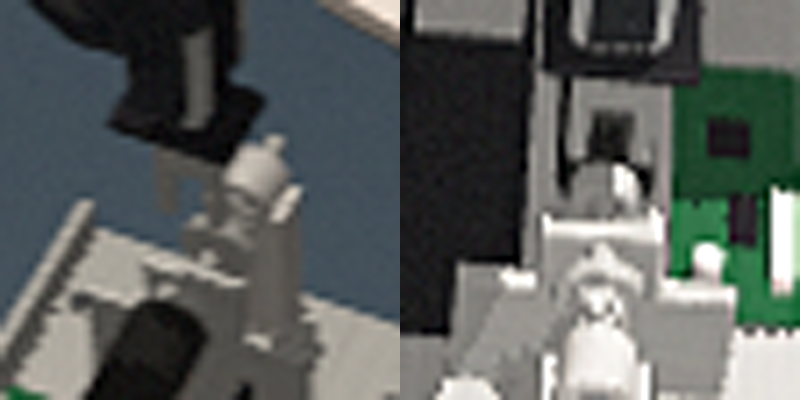

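Fork hangs above the mechanism and a little towards the roller in both views (left crop: prong (165,185), gap left of collar; right: blade centred on the pin's axis ≈600). Correct to the target in small steps.

arm_command(
  targets=[
    [[-0.0035,0.0065,0,0.1,0.2,0.6,0],[0,0,0,0,0,0,0]],
  ],
)

```text
time: 6.25
position: [0.4795, 0.0679, 0.167]
tcp_rot: [0.421, 0.568, -0.42, 0.569]
ft_force: [-0.3, 1.2, -0.4]
gripper_width: 0.0153
```

```bash
python3 -c "
from st import *
st();shot('wrist','w5.png');st()"
```

```text
6.25 [0.4795 0.0679 0.167 ] jaw -72.93 tiltfix [0.   0.12] F [-0.3  1.2 -0.4] w 0.0153
6.3 [0.4797 0.0673 0.167 ] jaw -72.97 tiltfix [0.02 0.13] F [ 0.7 -0.5 -0.8] w 0.0157
```

Run:
```python
from h import *
im=cv2.imread('pics/raw_w5.png');C=load('w5.png');g=cv2.cvtColor(im,cv2.COLOR_BGR2GRAY)
d=np.array([-.292,.956]);o=np.array([.4989,.0006]);e=np.array([.956,.292])
for n,x,y,z in[('gap',0,70.5,62),('colface',0,75.5,62),('cheekin',0,59.5,68),('cheekout',0,65.5,68),('rub46',0,46,62),('rub-50',0,-50,62),('roller0',0,0,62)]:
    print(n,proj(C,np.r_[o+d*y/1e3+e*x/1e3,z/1e3]).round(1))
cv2.imwrite('pics/e2.png',cv2.resize(im[160:240,270:430],(800,400),interpolation=cv2.INTER_CUBIC))
```

```text
gap [324.2 204.3]
colface [318.4 204.3]
cheekin [337.4 206.4]
cheekout [330.2 206.4]
rub46 [352.9 204.4]
rub-50 [465.3 204.5]
roller0 [406.8 204.4]
```

View pics/e2.png

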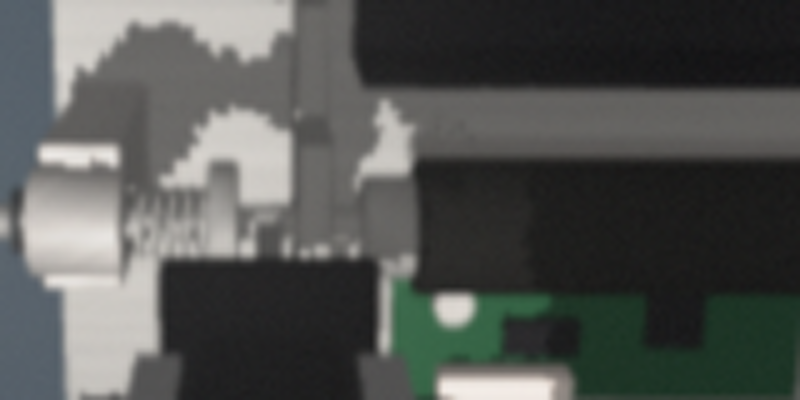

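The close view shows cheek crop x 295–330, collar face 238, prong ≈268 – centred in the gap; roller centre line y≈225 matches prediction within 0.5 mm. Descend in two stages.

arm_command(
  targets=[
    [[0,0,-0.01,0,0.1,0,0],[0,0,-0.01,0,0,0,0],[0,0,0,0,0,0,0]],
  ],
)

```text
time: 6.6
position: [0.4796, 0.0673, 0.1453]
tcp_rot: [0.42, 0.568, -0.42, 0.569]
ft_force: [0.0, 0.2, -0.4]
gripper_width: 0.015
```

```bash
python3 -c "
from st import *
st()"
```

```text
6.6 [0.4796 0.0673 0.1453] jaw -72.96 tiltfix [0.04 0.04] F [ 0.   0.2 -0.4] w 0.015
```

arm_command(
  targets=[
    [[0,0,-0.008,0,0,0,0],[0,0,-0.007,0,0,0,0],[0,0,-0.005,0,0,0,0],[0,0,0,0,0,0,0]],
  ],
)

```text
time: 7.0
position: [0.4791, 0.0671, 0.1226]
tcp_rot: [0.42, 0.569, -0.421, 0.568]
ft_force: [-0.2, 0.4, -0.5]
gripper_width: 0.0155
```

```bash
python3 -c "
from st import *
st();shot('side','d3.png');shot('scene','d4.png')"
```

```text
7.0 [0.4791 0.0671 0.1226] jaw -72.97 tiltfix [ 0.03 -0.06] F [-0.2  0.4 -0.5] w 0.0155
```

No contact on the way down. Push along (-0.292, 0.956).

arm_command(
  targets=[
    [[-0.0012,0.0038,0.0005,0,0,0,0],[-0.0006,0.0019,0,0,0,0,0],[0,0,0,0,0,0,0]],
  ],
)

```text
time: 7.4
position: [0.4781, 0.0722, 0.1244]
tcp_rot: [0.42, 0.568, -0.421, 0.569]
ft_force: [0.5, -2.0, -2.0]
gripper_width: 0.015
```

```bash
python3 -c "
from st import *
st()"
```

```text
7.4 [0.4781 0.0722 0.1244] jaw -73.02 tiltfix [0.12 0.07] F [ 0.5 -2.  -2. ] w 0.015
```

arm_command(
  targets=[
    [[-0.001,0.003,-0.0005,0,0,0,0],[-0.0008,0.0025,0,0,0,0,0],[0,0,0,0,0,0,0]],
  ],
)

```text
time: 7.7
position: [0.4767, 0.0766, 0.1243]
tcp_rot: [0.42, 0.566, -0.422, 0.57]
ft_force: [0.5, -2.6, -1.9]
gripper_width: 0.0153
```

```bash
python3 -c "
from st import *
st()"
```

```text
7.7 [0.4767 0.0766 0.1243] jaw -73.1 tiltfix [0.23 0.14] F [ 0.5 -2.6 -1.9] w 0.0153
```

arm_command(
  targets=[
    [[-0.0009,0.003,0,0.2,0.1,0,0],[-0.0002,0.0008,0,0,0,0,0],[0,0,0,0,0,0,0],[0,0,0,0,0,0,0],[0,0,0,0,0,0,0]],
  ],
)

```text
time: 8.2
position: [0.4761, 0.0787, 0.1243]
tcp_rot: [0.421, 0.567, -0.422, 0.569]
ft_force: [0.7, -4.8, -2.1]
gripper_width: 0.0151
```

Run:
```python
from st import *
st()
b=shot('side','d5.png');a=shot('scene','d6.png')
A=cam('scene');B=cam('side');G=np.array([.4800,.060,.07])
pa=proj(A,G).astype(int);pb=proj(B,G).astype(int)
cr=lambda im,p,r=32:cv2.resize(im[p[1]-r:p[1]+r,p[0]-r:p[0]+r],(400,400),interpolation=cv2.INTER_CUBIC)
b0=cv2.imread('pics/raw_d3.png');a0=cv2.imread('pics/raw_d4.png')
print(np.abs(cr(a,pa).astype(int)-cr(a0,pa)).mean(),np.abs(cr(b,pb).astype(int)-cr(b0,pb)).mean())
cv2.imwrite('pics/e3.png',cv2.resize(np.hstack([cr(a0,pa),cr(a,pa)]),(800,400)))
```

```text
8.2 [0.4761 0.0787 0.1243] jaw -73.19 tiltfix [0.16 0.1 ] F [ 0.7 -4.8 -2.1] w 0.0151
12.629325 14.310852083333334
```

```bash
cat > rol.py <<'E'
from h import *
def edges(g,u,v0,v1,th=62):
    c=g[v0:v1,u].astype(int);k=np.where(c<th)[0];return (k.min()+v0,k.max()+v0) if len(k) else None
E
python3 - <<'E'
from rol import *
from st import st
w=shot('wrist','w6.png');C=load('w6.png');st()
d=np.array([-.292,.956]);o=np.array([.4989,.0006])
for y,z in[(46,62),(-50,62),(46,83),(-50,65)]: print(y,z,proj(C,np.r_[o+d*y/1e3,z/1e3]).round(1))
g=cv2.cvtColor(w,cv2.COLOR_BGR2GRAY)
for u in range(340,520,12): print(u,g[176:236:2,u].tolist())
E
```

```text
8.35 [0.4761 0.0787 0.1243] jaw -73.19 tiltfix [0.16 0.1 ] F [ 1.4 -5.  -2. ] w 0.0152
46 62 [374.8 221.3]
-50 62 [510.5 220.8]
46 83 [380.8 232.8]
-50 65 [513.3 222.3]
340 [98, 98, 100, 101, 100, 99, 99, 96, 98, 99, 129, 178, 183, 184, 181, 179, 178, 166, 58, 35, 34, 36, 34, 35, 33, 36, 35, 35, 37, 36]
352 [97, 97, 96, 95, 96, 98, 100, 98, 97, 97, 87, 82, 80, 84, 99, 103, 103, 104, 102, 103, 102, 104, 102, 101, 126, 167, 176, 180, 175, 168]
364 [32, 29, 29, 30, 32, 38, 155, 185, 186, 182, 164, 156, 145, 157, 173, 175, 189, 190, 189, 189, 178, 134, 103, 89, 96, 135, 144, 134, 122, 122]
376 [30, 27, 29, 29, 31, 32, 84, 139, 128, 102, 119, 97, 92, 108, 96, 88, 85, 111, 97, 52, 71, 86, 91, 94, 95, 98, 100, 99, 99, 99]
388 [29, 24, 27, 27, 29, 31, 82, 97, 99, 102, 101, 100, 101, 101, 90, 89, 92, 75, 34, 30, 31, 32, 32, 32, 34, 33, 33, 32, 32, 34]
400 [25, 22, 22, 27, 25, 30, 84, 98, 98, 100, 100, 98, 101, 98, 89, 88, 94, 64, 28, 31, 30, 32, 30, 30, 30, 32, 32, 30, 30, 32]
412 [23, 23, 23, 23, 24, 29, 82, 97, 99, 99, 99, 99, 99, 95, 89, 89, 91, 46, 28, 28, 28, 29, 30, 29, 31, 30, 30, 30, 
[... 308 characters left out ...]
96, 95, 88, 88, 93, 62, 25, 26, 27, 26, 26, 27, 27, 27, 29, 26, 27, 26, 29]
460 [25, 22, 22, 23, 23, 26, 82, 96, 98, 98, 99, 97, 93, 88, 89, 89, 45, 26, 26, 25, 26, 25, 27, 25, 28, 27, 27, 26, 27, 24]
472 [24, 23, 22, 21, 25, 27, 81, 97, 97, 99, 98, 96, 92, 89, 91, 89, 33, 23, 24, 24, 26, 29, 29, 27, 28, 26, 28, 27, 26, 28]
484 [66, 68, 47, 25, 25, 29, 59, 69, 68, 68, 69, 69, 75, 87, 89, 67, 28, 27, 27, 28, 27, 27, 29, 26, 28, 29, 26, 27, 27, 27]
496 [69, 69, 67, 70, 66, 65, 69, 72, 71, 71, 69, 68, 70, 70, 71, 48, 28, 27, 27, 28, 27, 27, 28, 29, 30, 29, 28, 27, 28, 28]
508 [76, 70, 69, 71, 68, 70, 70, 70, 70, 71, 72, 71, 70, 69, 66, 38, 30, 29, 29, 30, 30, 30, 31, 29, 31, 31, 30, 28, 31, 29]
```

The roller's edge now slopes as expected for the popped state (edge v 213 at socket end vs 206 at stub end, predicted 212.8/204.7). Back off gently and lift.

arm_command(
  targets=[
    [[0.001,-0.0035,0,0.1,0.1,0,0],[0.001,-0.003,0,0,0,0,0],[0.0006,-0.002,0,0,0,0,0],[0,0,0,0,0,0,0]],
  ],
)

```text
time: 8.75
position: [0.4788, 0.0707, 0.1244]
tcp_rot: [0.422, 0.568, -0.421, 0.567]
ft_force: [0.5, -0.0, -0.3]
gripper_width: 0.0152
```

arm_command(
  targets=[
    [[0,0,0.01,0,0,0,0],[0,0,0.025,0,0,0,0],[0,0,0.035,0,0,0,0],[0,0,0.04,0,0,0,0],[0,0,0.025,0,0,0,0],[0,0,0.01,0,0,0,0],[0,0,0,0,0,0,0]],
  ],
)

```text
time: 9.45
position: [0.4762, 0.0749, 0.278]
tcp_rot: [0.421, 0.57, -0.419, 0.568]
ft_force: [0.5, 0.5, -2.0]
gripper_width: 0.015
```

```bash
python3 -c "
from st import *
st();shot('wrist','w7.png')"
```

```text
9.45 [0.4762 0.0749 0.278 ] jaw -72.84 tiltfix [-0.28 -0.07] F [ 0.5  0.5 -2. ] w 0.015
```

arm_command(
  targets=[
    [[0.001,-0.015,0,0,0,-2,0],[0.003,-0.03,0,0,0,-3,0],[0.004,-0.04,0,0,0,-4,0],[0.004,-0.042,0,0,0,-4,0],[0.004,-0.042,0,0,0,-4,0],[0.004,-0.042,0,0,0,-4,0],[0.004,-0.042,0,0,0,-4,0],[0.004,-0.042,0,0,0,-3,0],[0.003,-0.035,-0.01,0,0,-2,0],[0.001,-0.02,-0.01,0,0,-1,0],[0,-0.008,-0.01,0,0,0,0],[0,0,0,0,0,0,0]],
  ],
)

```text
time: 10.7
position: [0.4933, -0.3073, 0.2255]
tcp_rot: [-0.562, -0.434, 0.57, -0.414]
ft_force: [0.0, 1.1, -0.8]
gripper_width: 0.0155
```

Run:
```python
from st import *
st()
M=R.from_quat([.559,.43,-.557,.437]).as_matrix();z=M[:,2];print('grasp jaw',np.degrees(np.arctan2(z[1],z[0])))
```

```text
10.7 [ 0.4933 -0.3073  0.2255] jaw -106.36 tiltfix [-0.9  -1.54] F [ 0.   1.1 -0.8] w 0.0155
grasp jaw -104.31509069978836
```

arm_command(
  targets=[
    [[0.01,0.008,-0.01,-0.5,-0.8,1.1,0],[0.007,0.005,-0.015,-0.4,-0.7,1,0],[0,0,-0.005,0,0,0,0],[0,0,0,0,0,0,0],[0,0,0,0,0,0,0]],
  ],
)

```text
time: 11.2
position: [0.5097, -0.2896, 0.194]
tcp_rot: [-0.557, -0.437, 0.558, -0.434]
ft_force: [0.7, -0.3, -0.3]
gripper_width: 0.0154
```

```bash
python3 -c "
from st import *
st()"
```

```text
11.2 [ 0.5097 -0.2896  0.194 ] jaw -103.99 tiltfix [-0.12 -0.19] F [ 0.7 -0.3 -0.3] w 0.0154
```

arm_command(
  targets=[
    [[0.001,-0.0043,-0.01,-0.1,-0.2,-0.3,0],[0,0,-0.02,0,0,0,0],[0,0,-0.02,0,0,0,0],[0,0,-0.007,0,0,0,0],[0,0,0,0,0,0,0]],
  ],
)

```text
time: 11.7
position: [0.511, -0.2964, 0.1367]
tcp_rot: [0.56, 0.431, -0.559, 0.435]
ft_force: [1.1, 0.5, -1.1]
gripper_width: 0.0152
```

Run:
```python
from st import *
st();w=shot('wrist','w8.png');g=cv2.cvtColor(w,cv2.COLOR_BGR2GRAY)
C=load('w8.png')
for v in (200,204,214,222): print(v,g[v,296:352].tolist())
for u in (308,319,323,326,335): print(u,g[190:220,u].tolist())
print(proj(C,np.array([.5095,-.293,.05])))
for x in(-.013,.013):
  e=np.array([.9703,-.242]);n=np.array([.242,.9703])
  for y in(-.005,.005): print(proj(C,np.r_[np.array([.5095,-.293])+x*e+y*n,.05]).round(1))
```

```text
11.7 [ 0.511  -0.2964  0.1367] jaw -104.5 tiltfix [0.15 0.23] F [ 1.1  0.5 -1.1] w 0.0152
200 [113, 112, 112, 112, 112, 111, 112, 112, 112, 111, 112, 112, 113, 112, 111, 111, 110, 100, 91, 93, 106, 111, 111, 112, 111, 111, 111, 110, 112, 107, 96, 100, 107, 110, 110, 110, 111, 112, 112, 111, 112, 111, 111, 111, 112, 111, 111, 110, 112, 111, 111, 111, 112, 111, 111, 110]
204 [114, 112, 113, 111, 112, 112, 111, 112, 112, 112, 112, 112, 112, 112, 112, 111, 109, 100, 91, 94, 107, 111, 111, 113, 112, 116, 118, 118, 118, 115, 104, 102, 107, 111, 111, 111, 111, 112, 111, 111, 112, 111, 112, 111, 112, 111, 111, 111, 111, 111, 111, 111, 112, 111, 111, 111]
214 [111, 111, 111, 111, 106, 84, 57, 47, 46, 47, 46, 47, 47, 48, 46, 46, 45, 46, 45, 46, 46, 44, 44, 45, 47, 45, 45, 44, 44, 45, 45, 43, 43, 45, 44, 46, 44, 45, 46, 46, 44, 46, 45, 45, 43, 45, 45, 44, 46, 59, 90, 107, 111, 110, 110, 111]
222 [110, 110, 111, 111, 103, 81, 54, 47, 47, 47, 47, 46, 45, 45, 45, 46, 46, 45, 45, 45, 46, 45, 44, 45, 47, 44, 44, 45, 46, 44, 45, 45, 45, 46, 45, 45, 43, 44, 43, 44, 43, 46, 45, 45, 45, 45, 45, 44, 45, 58, 88, 105, 109, 110, 110, 110]
308 [111, 111, 113, 111, 112, 112, 112, 112, 112, 111, 113, 112, 112, 111, 112, 110, 112, 112, 110, 111, 104, 76, 51, 47, 47, 45, 47, 46, 47, 46]
319 [112, 112, 112, 112, 110, 106, 108, 111, 110, 111, 112, 111, 112, 112, 113, 112, 112, 112, 111, 110, 98, 72, 48, 45, 45, 44, 46, 45, 46, 46]
323 [111, 112, 111, 111, 111, 107, 107, 110, 112, 112, 110, 112, 112, 114, 118, 122, 123, 123, 124, 123, 115, 83, 53, 44, 44, 47, 47, 46, 47, 45]
326 [111, 111, 111, 111, 111, 106, 101, 97, 97, 97, 96, 97, 97, 98, 104, 109, 115, 116, 118, 115, 109, 80, 53, 44, 45, 45, 46, 47, 45, 46]
335 [111, 111, 111, 111, 111, 112, 111, 111, 112, 111, 111, 111, 112, 111, 111, 110, 111, 111, 112, 111, 104, 77, 51, 44, 46, 43, 45, 45, 45, 44]
[321.0987111  212.01838408]
[327.5 227.4]
[315.  227.5]
[327.3 196.1]
[314.5 196.2]
```

Slot edges at u 314/326, prong at u 323 → 2 mm shift needed along +y, which agrees with the recorded grasp position.

arm_command(
  targets=[
    [[0,0.0023,0,0.1,0.2,0.2,0],[0,0,0,0,0,0,0]],
  ],
)

```text
time: 11.95
position: [0.5119, -0.2946, 0.1389]
tcp_rot: [0.559, 0.433, -0.558, 0.435]
ft_force: [0.6, 0.8, -0.7]
gripper_width: 0.0151
```

```bash
python3 -c "
from st import *
st()"
```

```text
11.95 [ 0.5119 -0.2946  0.1389] jaw -104.31 tiltfix [0.12 0.15] F [ 0.6  0.8 -0.7] w 0.0151
```

arm_command(
  targets=[
    [[-0.001,0.0007,-0.009,0.1,0.1,0,0],[0,0,-0.01,0,0,0,0],[0,0,-0.005,0,0,0,0],[0,0,0,0,0,0,0]],
  ],
)

```text
time: 12.35
position: [0.5113, -0.294, 0.1139]
tcp_rot: [0.559, 0.433, -0.558, 0.435]
ft_force: [-0.2, 0.2, -1.3]
gripper_width: 0.0152
```

```bash
python3 -c "
from st import *
st()"
```

```text
12.35 [ 0.5113 -0.294   0.1139] jaw -104.3 tiltfix [0.06 0.13] F [-0.2  0.2 -1.3] w 0.0152
```

Tips are ~9 mm into the slot without contact. Continue to the seat (TCP 0.0828).

arm_command(
  targets=[
    [[-0.0004,0,-0.01,0,0.1,0,0],[0,0,-0.012,0,0,0,0],[0,0,-0.006,0,0,0,0],[0,0,0,0,0,0,0]],
  ],
)

```text
time: 12.75
position: [0.5105, -0.2938, 0.0828]
tcp_rot: [-0.558, -0.434, 0.559, -0.434]
ft_force: [1.5, 0.2, -0.2]
gripper_width: 0.0152
```

```bash
python3 -c "
from st import *
st()"
```

```text
12.75 [ 0.5105 -0.2938  0.0828] jaw -104.3 tiltfix [ 0.04 -0.02] F [ 1.5  0.2 -0.2] w 0.0152
```

arm_command(
  targets=[
    [[0,0,-0.001,0,0,0,0],[0,0,0,0,0,0,0.3],[0,0,0,0,0,0,1],[0,0,0,0,0,0,1],[0,0,0,0,0,0,1],[0,0,0,0,0,0,1]],
  ],
)

```text
time: 13.35
position: [0.5115, -0.2943, 0.0837]
tcp_rot: [0.558, 0.433, -0.558, 0.435]
ft_force: [-0.2, 0.3, 0.2]
gripper_width: 0.0815
```

arm_command(
  targets=[
    [[0,0,0.01,0,0,0,1],[0,0,0.025,0,0,0,1],[0,0,0.04,0,0,0,1],[0,0,0.04,0,0,0,1],[0,0,0.03,0,0,0,1],[0,0,0.015,0,0,0,1],[0,0,0,0,0,0,1]],
  ],
)

```text
time: 14.05
position: [0.51, -0.2932, 0.2539]
tcp_rot: [0.559, 0.433, -0.558, 0.435]
ft_force: [-0.1, -0.8, -0.4]
gripper_width: 0.0858
```

Run:
```python
from st import *
st();w=shot('wrist','w9.png');g=cv2.cvtColor(w,cv2.COLOR_BGR2GRAY);C=load('w9.png')
C1=load('w1.png');
B=cam('side');s=shot('side','d7.png');s0=cv2.imread('pics/raw_b.png')
p=proj(B,np.array([.5103,-.2927,.1])).astype(int);r=24
print('side fork diff',np.abs(s[p[1]-r:p[1]+r,p[0]-r:p[0]+r].astype(int)-s0[p[1]-r:p[1]+r,p[0]-r:p[0]+r]).mean())
for q in [(.5029,-.2826,.114),(.4984,-.298,.114)]: print(proj(C,np.array(q)).round(1))
u,v=proj(C,np.array([.5006,-.2903,.114])).astype(int)
print(u,v);[print(k,g[v-55:v+8:3,k].tolist()) for k in range(u-14,u+15,4)]
```

```text
14.05 [ 0.51   -0.2932  0.2539] jaw -104.27 tiltfix [0.1  0.15] F [-0.1 -0.8 -0.4] w 0.0858
side fork diff 12.45486111111111
[315.9 201.8]
[332.2 202.4]
324 202
310 [81, 95, 113, 113, 112, 111, 112, 112, 111, 113, 111, 112, 111, 111, 110, 111, 111, 112, 111, 110, 103]
314 [112, 113, 114, 113, 113, 111, 91, 52, 53, 55, 53, 53, 54, 53, 56, 56, 87, 109, 110, 111, 110]
318 [113, 112, 114, 113, 112, 113, 88, 49, 51, 45, 46, 45, 47, 50, 49, 49, 49, 48, 50, 108, 111]
322 [81, 84, 111, 114, 112, 112, 87, 50, 50, 44, 44, 45, 46, 50, 48, 49, 48, 48, 51, 107, 105]
326 [84, 91, 112, 113, 111, 111, 88, 49, 50, 44, 44, 43, 45, 50, 49, 49, 49, 48, 52, 108, 109]
330 [112, 113, 113, 112, 112, 111, 87, 50, 48, 45, 43, 45, 46, 49, 48, 49, 47, 49, 51, 108, 109]
334 [112, 112, 112, 112, 112, 110, 97, 60, 61, 62, 60, 62, 61, 66, 67, 68, 97, 110, 110, 109, 112]
338 [75, 82, 112, 112, 112, 111, 112, 111, 111, 113, 112, 112, 110, 110, 111, 110, 109, 110, 110, 111, 102]
```

```bash
python3 -c "
from st import *
print(env.sense()['joints'].round(2))"
```

```text
[ 0.63  0.26 -0.22  1.56  0.06  1.33 -1.42]
```

arm_command(
  targets=[
    [[0,0.01,0,0,0,5,1],[-0.001,0.02,0,0,0,8,1],[-0.001,0.022,0,0,0,8,1],[-0.001,0.022,0,0,0,8,1],[-0.001,0.022,0,0,0,8,1],[-0.001,0.022,0,0,0,8,1],[-0.001,0.022,0,0,0,8,1],[-0.001,0.022,0,0,0,8,1],[-0.001,0.022,0,0,0,8,1],[-0.001,0.022,0,0,0,8,1],[-0.001,0.022,0,0,0,8,1],[-0.001,0.022,0,0,0,8,1]],
  ],
)

```text
time: 15.35
position: [0.487, -0.0353, 0.2304]
tcp_rot: [0.043, 0.714, -0.055, 0.697]
ft_force: [-0.0, -1.2, 0.1]
gripper_width: 0.0852
```

arm_command(
  targets=[
    [[0,0.018,0,0,0,8,1],[0,0.012,0,0,0,7,1],[0,0.006,0,0,0,4,1],[0,0,0,0,0,0,1],[0,0,0,0,0,0,1]],
  ],
)

```text
time: 15.85
position: [0.4828, 0.0056, 0.2235]
tcp_rot: [-0.082, 0.714, 0.07, 0.692]
ft_force: [0.1, -0.1, -0.2]
gripper_width: 0.085
```

```bash
python3 -c "
from st import *
st();print(env.sense()['joints'].round(2))"
```

```text
15.85 [0.4828 0.0056 0.2235] jaw 12.31 tiltfix [ 1.17 -1.73] F [ 0.1 -0.1 -0.2] w 0.085
[ 0.46  0.1  -0.61  1.81  0.08  1.28  0.05]
```

arm_command(
  targets=[
    [[0.008,-0.003,0.008,0.6,-0.9,2.5,1],[0.008,-0.003,0.008,0.6,-0.8,2.2,1],[0,0,0,0,0,0,1],[0,0,0,0,0,0,1]],
  ],
)

```text
time: 16.25
position: [0.4977, -0.0028, 0.237]
tcp_rot: [-0.101, 0.701, 0.102, 0.698]
ft_force: [0.2, 0.6, 0.1]
gripper_width: 0.0855
```

Run:
```python
from st import *
st();w=shot('wrist','w10.png')
b=shot('side','d8.png')
cv2.imwrite('pics/e4.png',np.hstack([w[:,120:520],cv2.resize(b[140:340,260:460],(400,400),interpolation=cv2.INTER_CUBIC)]))
```

```text
16.25 [ 0.4977 -0.0028  0.237 ] jaw 16.52 tiltfix [-0.   -0.23] F [0.2 0.6 0.1] w 0.0855
```

View pics/e4.png

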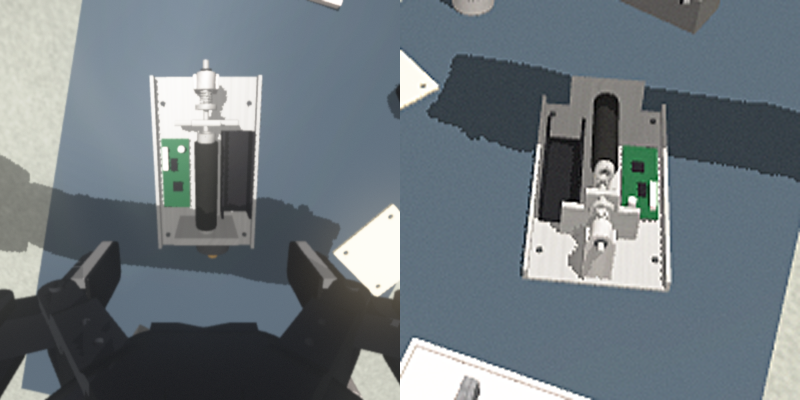

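Wrist view: roller rubber from (206,143) to (206,230) in the crop, its end now over the sprung cheek; side view shows the socket end raised at (604,165). Popped confirmed. Measure its axis and tray numerically.

Run:
```python
from h import *
w=cv2.imread('pics/raw_w10.png');C=load('w10.png');g=cv2.cvtColor(w,cv2.COLOR_BGR2GRAY)
vs=np.arange(148,228,4);L=[];Rr=[]
for v in vs:
    c=g[v,300:352].astype(int);k=np.where(c[10:45]<62)[0]+310
    L.append(k.min());Rr.append(k.max())
print(list(zip(vs,L,Rr)))
for u in (322,326,330):print(u,'top',g[132:152,u].tolist(),'bot',g[220:240,u].tolist())
d=np.array([-.292,.956]);o=np.array([.4989,.0006])
for y,z in[(45,83),(-50,63.5),(-1,73.5)]: print(y,z,proj(C,np.r_[o+d*y/1e3,z/1e3]).round(1))
b=cv2.imread('pics/raw_d8.png');gb=cv2.cvtColor(b,cv2.COLOR_BGR2GRAY);B=load('d8.png')
for v in range(184,236,4): print(v,gb[v,350:376].tolist())
for y,z in[(45,83),(-50,63.5),(45,62)]: print(y,z,proj(B,np.r_[o+d*y/1e3,z/1e3]).round(1))
```

```text
Traceback (most recent call last):
ValueError: zero-size array to reduction operation minimum which has no identity
```

Run:
```python
from h import *
w=cv2.imread('pics/raw_w10.png');C=load('w10.png');g=cv2.cvtColor(w,cv2.COLOR_BGR2GRAY)
for v in range(136,236,8): print(v,g[v,308:344].tolist())
for u in (322,326,330):print(u,'top',g[132:152,u].tolist(),'bot',g[220:240,u].tolist())
d=np.array([-.292,.956]);o=np.array([.4989,.0006])
for y,z in[(45,83),(-50,63.5),(-1,73.5)]: print(y,z,proj(C,np.r_[o+d*y/1e3,z/1e3]).round(1))
b=cv2.imread('pics/raw_d8.png');gb=cv2.cvtColor(b,cv2.COLOR_BGR2GRAY);B=load('d8.png')
for v in range(184,236,4): print(v,gb[v,350:376].tolist())
for y,z in[(45,83),(-50,63.5),(45,62)]: print(y,z,proj(B,np.r_[o+d*y/1e3,z/1e3]).round(1))
```

```text
136 [246, 247, 247, 246, 246, 246, 246, 245, 237, 197, 190, 205, 217, 224, 227, 230, 228, 221, 228, 228, 223, 219, 212, 201, 188, 172, 153, 142, 148, 158, 196, 229, 199, 116, 78, 82]
144 [144, 186, 238, 245, 245, 234, 158, 86, 75, 77, 79, 84, 91, 100, 102, 102, 104, 106, 108, 102, 100, 96, 92, 86, 80, 75, 72, 71, 70, 85, 122, 140, 119, 81, 72, 80]
152 [134, 154, 210, 239, 243, 232, 154, 85, 74, 76, 76, 77, 77, 77, 78, 78, 77, 77, 78, 76, 76, 75, 75, 74, 72, 71, 69, 68, 67, 82, 120, 137, 118, 78, 62, 64]
160 [133, 148, 188, 235, 242, 233, 172, 96, 71, 71, 73, 73, 74, 74, 74, 74, 75, 74, 75, 73, 73, 73, 72, 71, 70, 68, 66, 64, 64, 88, 132, 137, 102, 67, 59, 61]
168 [128, 144, 191, 235, 240, 232, 175, 98, 70, 68, 70, 71, 73, 72, 72, 74, 73, 72, 71, 71, 70, 70, 68, 67, 66, 65, 64, 62, 62, 87, 133, 134, 100, 64, 58, 60]
176 [124, 147, 186, 220, 237, 234, 193, 111, 67, 65, 65, 68, 68, 69, 68, 68, 68, 69, 69, 68, 68, 67, 67, 67, 65, 62, 61, 59, 62, 90, 131, 132, 92, 58, 56, 63]
184 [118, 130, 166, 222, 237, 237, 222, 133, 66, 63, 64, 65, 66, 66, 67, 67, 67, 67, 67, 65, 65, 65, 65, 63, 62, 6
[... 2646 characters left out ...]
9, 119, 116, 124]
216 [46, 43, 141, 134, 136, 110, 17, 34, 45, 50, 50, 50, 51, 51, 49, 54, 52, 38, 13, 215, 187, 74, 95, 99, 96, 96]
220 [19, 101, 141, 133, 139, 75, 21, 30, 28, 88, 146, 211, 213, 163, 163, 24, 25, 38, 12, 216, 250, 94, 90, 96, 96, 104]
224 [11, 134, 131, 130, 134, 127, 15, 110, 188, 199, 186, 182, 147, 161, 200, 222, 218, 70, 0, 255, 182, 92, 95, 96, 100, 68]
228 [36, 145, 134, 130, 131, 130, 123, 160, 169, 198, 225, 240, 232, 189, 172, 168, 176, 236, 236, 253, 124, 77, 99, 97, 97, 94]
232 [44, 143, 131, 129, 129, 127, 130, 157, 109, 102, 172, 237, 104, 146, 169, 218, 234, 230, 235, 252, 120, 85, 94, 95, 97, 99]
45 83 [362.5 222. ]
-50 63.5 [362.9 190.8]
45 62 [361.5 229.6]
```

Lateral prediction matches both views within 0.5 px; I also apply the ~1 mm camera-to-gripper bias seen on the fork. Go to the tilted approach pose.

arm_command(
  targets=[
    [[0.003,-0.006,-0.01,3,1,0.2,1],[0.003,-0.006,-0.02,4,1.2,0.2,1],[0.003,-0.005,-0.02,4,1.2,0,1],[0,0,-0.01,0,0,0,1],[0,0,0,0,0,0,1],[0,0,0,0,0,0,1]],
  ],
)

```text
time: 16.95
position: [0.5056, -0.0174, 0.175]
tcp_rot: [-0.032, 0.708, 0.175, 0.683]
ft_force: [-0.7, -0.1, 0.4]
gripper_width: 0.0852
```

```bash
cat > goal.py <<'E'
from st import *
def goal(pos,xdir,jaw):
    "rotvec (deg, world) and shift to bring tool to pos with tool-x along xdir and jaw yaw"
    s=env.sense();M=R.from_quat(s['tcp_rot']).as_matrix()
    x=np.array(xdir)/np.linalg.norm(xdir);z=np.array([np.cos(np.radians(jaw)),np.sin(np.radians(jaw)),0]);z-=x*(z@x);z/=np.linalg.norm(z)
    G=np.c_[x,np.cross(z,x),z]
    print('shift',(np.array(pos)-s['position']).round(4),'rot',np.degrees(R.from_matrix(G@M.T).as_rotvec()).round(2))
E
python3 -c "
from goal import *
st();goal([.5066,-.0206,.171],[-.0593,.194,-.979],17)"
```

```text
16.95 [ 0.5056 -0.0174  0.175 ] jaw 16.96 tiltfix [-11.07  -3.72] F [-0.7 -0.1  0.4] w 0.0852
shift [ 0.001  -0.0032 -0.004 ] rot [ 0.05 -0.34  0.04]
```

arm_command(
  targets=[
    [[-0.0005,0.001,-0.015,0,-0.3,0,1],[-0.001,0.003,-0.02,0,0,0,1],[-0.001,0.003,-0.02,0,0,0,1],[-0.0003,0.002,-0.01,0,0,0,1],[0,0,0,0,0,0,1],[0,0,0,0,0,0,1]],
  ],
)

```text
time: 17.55
position: [0.5051, -0.0029, 0.1151]
tcp_rot: [-0.039, 0.703, 0.175, 0.688]
ft_force: [0.7, 0.7, -0.9]
gripper_width: 0.0854
```

```bash
python3 -c "
from goal import *
st();goal([.5007,-.0012,.0735],[-.0593,.194,-.979],17)"
```

```text
17.55 [ 0.5051 -0.0029  0.1151] jaw 17.43 tiltfix [-10.6   -2.87] F [ 0.7  0.7 -0.9] w 0.0854
shift [-0.0044  0.0017 -0.0416] rot [ 0.5   0.62 -0.43]
```

arm_command(
  targets=[
    [[-0.0035,0,-0.008,0.5,0.6,-0.4,1],[-0.0005,0.001,-0.012,0,0,0,1],[-0.0004,0.001,-0.012,0,0,0,1],[0,0,-0.005,0,0,0,1],[0,0,0,0,0,0,1],[0,0,0,0,0,0,1]],
  ],
)

```text
time: 18.15
position: [0.5012, -0.0011, 0.0765]
tcp_rot: [-0.033, 0.706, 0.175, 0.686]
ft_force: [0.2, 0.8, 0.3]
gripper_width: 0.0849
```

```bash
python3 -c "
from goal import *
st();goal([.5007,-.0012,.0735],[-.0593,.194,-.979],17)
w=shot('wrist','w11.png')
e=np.array([.956,.292]);o=np.array([.4989,.0006]);d=np.array([-.292,.956]);C=load('w11.png')
for y,z in[(45,83),(20,78)]: print(proj(C,np.r_[o+d*y/1e3,z/1e3]).round(1))
g=cv2.cvtColor(w,cv2.COLOR_BGR2GRAY)
for v in range(60,300,20): print(v,g[v,290:362:2].tolist())
"
```

```text
18.15 [ 0.5012 -0.0011  0.0765] jaw 16.96 tiltfix [-11.11  -3.29] F [0.2 0.8 0.3] w 0.0849
shift [-0.0005 -0.0001 -0.003 ] rot [0.01 0.1  0.04]
[318.8 167.7]
[319.1 220.5]
60 [129, 128, 128, 227, 253, 253, 224, 218, 229, 236, 243, 246, 246, 245, 248, 250, 247, 241, 234, 225, 217, 200, 180, 158, 170, 245, 248, 220, 125, 122, 122, 123, 122, 122, 122, 122]
80 [245, 245, 246, 245, 221, 120, 116, 117, 118, 139, 142, 142, 139, 174, 145, 149, 151, 144, 156, 169, 163, 114, 117, 116, 116, 116, 132, 233, 239, 240, 236, 236, 238, 236, 237, 235]
100 [247, 247, 247, 246, 243, 180, 192, 205, 213, 220, 228, 234, 237, 239, 241, 241, 237, 230, 221, 212, 202, 193, 186, 175, 161, 139, 149, 150, 149, 148, 146, 146, 149, 228, 238, 236]
120 [248, 248, 249, 248, 248, 247, 248, 248, 248, 248, 247, 247, 229, 210, 237, 247, 224, 182, 223, 243, 184, 151, 153, 151, 152, 151, 154, 153, 157, 227, 226, 239, 240, 240, 239, 238]
140 [242, 229, 141, 114, 114, 114, 113, 113, 113, 113, 112, 111, 131, 202, 231, 224, 167, 132, 112, 109, 110, 108, 108, 109, 108, 108, 108, 107, 110, 153, 195, 227, 233, 238, 238, 238]
160 [
[... 388 characters left out ...]
 65, 64, 63, 61, 62, 61, 59, 58, 58, 55, 52, 50, 47, 84, 77, 40, 44, 55, 65, 50, 52, 65]
220 [123, 139, 147, 85, 59, 60, 62, 61, 61, 62, 62, 62, 61, 60, 59, 59, 58, 57, 55, 55, 53, 52, 51, 47, 46, 45, 42, 108, 73, 34, 38, 43, 54, 42, 43, 57]
240 [117, 124, 162, 117, 55, 54, 54, 55, 56, 55, 54, 55, 56, 57, 56, 55, 55, 52, 53, 52, 50, 50, 47, 47, 42, 40, 42, 118, 59, 31, 36, 53, 51, 38, 41, 53]
260 [71, 113, 140, 87, 53, 52, 53, 53, 53, 55, 56, 55, 56, 55, 55, 53, 53, 52, 52, 51, 50, 49, 47, 44, 41, 38, 49, 115, 45, 29, 39, 46, 46, 35, 37, 50]
280 [68, 111, 136, 107, 43, 44, 51, 55, 55, 54, 54, 55, 56, 56, 55, 52, 52, 53, 50, 49, 47, 46, 46, 41, 41, 37, 70, 121, 44, 30, 34, 35, 36, 32, 35, 36]
```

Run:
```python
from goal import *
st();s=env.sense();M=R.from_quat(s['tcp_rot']).as_matrix();print(M.round(3))
goal([.5007,-.0012,.0735],[-.0593,.194,-.979],17)
o=np.array([.4989,.0006]);d=np.array([-.292,.956])
for y,z in[(45,83),(20,78),(0,73.7)]:
    P=np.r_[o+d*y/1e3,z/1e3];print((M.T@(P-s['position'])*1e3).round(2), proj(cam('wrist',s),P))
```

```text
18.2 [ 0.5012 -0.0012  0.0765] jaw 16.95 tiltfix [-11.1   -3.29] F [-0.3 -0.7 -0.2] w 0.0854
[[-0.057 -0.286  0.957]
 [ 0.194  0.937  0.292]
 [-0.979  0.202  0.002]]
shift [-0.0005 -0.     -0.003 ] rot [0.02 0.1  0.05]
[ 3.23 47.71 -1.74] [318.82386142 167.58743102]
[ 3.08 22.23 -1.73] [319.06098667 220.36718899]
[ 3.25  1.78 -1.72] [319.24264561 258.81622175]
```

Run:
```python
from goal import *
s=env.sense();K,T=cam('wrist',s);M=R.from_quat(s['tcp_rot']).as_matrix()
o=np.array([.4989,.0006]);d=np.array([-.292,.956])
P=np.r_[o+d*.02,.078]
print(K);print(env.camera_info('wrist')['tool_from_camera'].round(5));print(np.linalg.inv(T)@np.r_[P,1])
g=cv2.cvtColor(cv2.imread('pics/raw_w11.png'),cv2.COLOR_BGR2GRAY)
for v in (300,320,340): print(v,g[v,200:450:4].tolist())
```

```text
[[280.00542292   0.         323.49981969]
 [  0.         280.00542292 197.75257575]
 [  0.           0.           1.        ]]
[[ 7.0000e-05 -2.6567e-01  9.6406e-01 -1.2356e-01]
 [ 1.4000e-04 -9.6406e-01 -2.6567e-01  6.8380e-02]
 [ 1.0000e+00  1.6000e-04 -3.0000e-05  4.0000e-04]
 [ 0.0000e+00  0.0000e+00  0.0000e+00  1.0000e+00]]
[-0.00212971  0.01085027  0.13434387  1.        ]
300 [48, 46, 45, 49, 51, 42, 43, 56, 219, 186, 96, 167, 224, 224, 225, 227, 224, 187, 132, 132, 131, 131, 134, 132, 122, 42, 41, 41, 38, 37, 38, 38, 36, 36, 33, 32, 120, 30, 34, 107, 108, 108, 106, 106, 104, 107, 105, 106, 45, 29, 29, 35, 119, 66, 66, 31, 31, 34, 45, 42, 38, 36, 38]
320 [45, 56, 63, 48, 48, 49, 49, 52, 59, 204, 94, 177, 225, 223, 223, 225, 223, 214, 96, 95, 95, 95, 100, 111, 104, 38, 40, 39, 39, 40, 38, 37, 35, 36, 31, 31, 92, 88, 60, 89, 91, 92, 92, 125, 126, 128, 125, 129, 127, 126, 91, 76, 120, 62, 41, 44, 43, 44, 44, 44, 62, 56, 43]
340 [44, 45, 43, 44, 53, 49, 47, 48, 46, 49, 49, 50, 49, 43, 44, 44, 45, 43, 42, 41, 41, 41, 39, 37, 39, 38, 39, 38, 39, 37, 37, 36, 34, 34, 33, 33, 34, 32, 35, 34, 33, 32, 34, 32, 34, 34, 34, 34, 34, 33, 36, 33, 34, 34, 39, 43, 46, 62, 52, 42, 43, 42, 40]
```

The reported camera calibration wanders by ~1.4 mm between calls, so I rely on the pads' own image centre (u 323.5): roller at u 320 → shift 1.8 mm towards recorder −x.

arm_command(
  targets=[
    [[-0.0017,-0.0005,-0.003,0,0.1,0,1],[0,0,0,0,0,0,1]],
  ],
)

```text
time: 18.4
position: [0.4997, -0.0017, 0.0738]
tcp_rot: [-0.033, 0.706, 0.175, 0.685]
ft_force: [-0.4, -0.3, 0.4]
gripper_width: 0.0858
```

Run:
```python
from goal import *
st();w=shot('wrist','w12.png');g=cv2.cvtColor(w,cv2.COLOR_BGR2GRAY)
goal([.4995,-.0017,.0735],[-.0593,.194,-.979],17)
for v in (200,240,280): print(v,g[v,290:354].tolist())
```

```text
18.4 [ 0.4997 -0.0017  0.0738] jaw 16.95 tiltfix [-11.09  -3.35] F [-0.4 -0.3  0.4] w 0.0858
shift [-0.0006  0.     -0.0006] rot [0.03 0.08 0.05]
200 [139, 139, 136, 132, 146, 158, 183, 190, 121, 70, 67, 67, 69, 69, 68, 68, 68, 69, 69, 68, 69, 69, 68, 69, 69, 68, 69, 68, 68, 68, 68, 66, 67, 65, 66, 64, 65, 64, 64, 64, 63, 62, 62, 61, 61, 59, 58, 57, 57, 55, 55, 54, 53, 53, 51, 50, 48, 48, 54, 46, 40, 39, 40, 44]
240 [119, 119, 115, 116, 136, 144, 151, 159, 137, 83, 57, 55, 54, 55, 56, 56, 56, 57, 57, 57, 57, 57, 58, 58, 57, 56, 58, 57, 57, 58, 56, 57, 58, 57, 55, 56, 55, 54, 54, 54, 55, 53, 53, 52, 52, 51, 50, 50, 48, 48, 46, 44, 43, 42, 41, 41, 50, 69, 57, 36, 28, 28, 32, 36]
280 [69, 69, 74, 89, 114, 132, 142, 169, 199, 133, 61, 50, 51, 52, 54, 54, 53, 54, 55, 55, 55, 55, 55, 54, 55, 54, 55, 56, 55, 55, 55, 54, 54, 54, 53, 53, 52, 50, 50, 50, 49, 51, 49, 49, 47, 46, 47, 45, 45, 44, 42, 42, 40, 37, 37, 48, 85, 105, 65, 30, 26, 29, 30, 33]
```

arm_command(
  targets=[
    [[0,0,0,0,0,0,0.5],[0,0,0,0,0,0,0.4],[0,0,0,0,0,0,0],[0,0,0,0,0,0,0],[0,0,0,0,0,0,0],[0,0,0,0,0,0,0]],
  ],
)

```text
time: 19.05
position: [0.5005, -0.0016, 0.0748]
tcp_rot: [-0.033, 0.706, 0.175, 0.686]
ft_force: [-1.3, 0.0, 1.0]
gripper_width: 0.0225
```

```bash
python3 -c "
from st import *
st()"
```

```text
19.05 [ 0.5005 -0.0016  0.0748] jaw 16.96 tiltfix [-11.08  -3.26] F [-1.3  0.   1. ] w 0.0225
```

arm_command(
  targets=[
    [[-0.0011,0.0037,0.0008,0,0,0,0],[-0.0011,0.0037,0.0008,0,0,0,0],[0,0,0,0,0,0,0]],
  ],
)

```text
time: 19.35
position: [0.4985, 0.0056, 0.0766]
tcp_rot: [-0.033, 0.705, 0.174, 0.686]
ft_force: [-1.5, 0.1, 1.3]
gripper_width: 0.0219
```

```bash
python3 -c "
from st import *
st()"
```

```text
19.35 [0.4985 0.0056 0.0766] jaw 16.91 tiltfix [-11.04  -3.2 ] F [-1.5  0.1  1.3] w 0.0219
```

arm_command(
  targets=[
    [[-0.0011,0.0037,0.0008,0,0,0,0],[-0.0011,0.0037,0.0008,0,0,0,0],[-0.0005,0.0018,0.0004,0,0,0,0],[0,0,0,0,0,0,0]],
  ],
)

```text
time: 19.75
position: [0.4956, 0.0156, 0.0788]
tcp_rot: [-0.033, 0.705, 0.174, 0.686]
ft_force: [-0.4, -1.7, 0.6]
gripper_width: 0.0223
```

```bash
python3 -c "
from st import *
st()"
```

```text
19.75 [0.4956 0.0156 0.0788] jaw 16.92 tiltfix [-11.02  -3.18] F [-0.4 -1.7  0.6] w 0.0223
```

arm_command(
  targets=[
    [[0,0,0.008,0,0,0,0],[0,0,0.015,0,0,0,0],[0,0,0.025,0,0,0,0],[0,0,0.03,0,0,0,0],[0,0,0.025,0,0,0,0],[0,0,0.01,0,0,0,0],[0,0,0,0,0,0,0]],
  ],
)

```text
time: 20.45
position: [0.4927, 0.0176, 0.1965]
tcp_rot: [-0.033, 0.707, 0.176, 0.684]
ft_force: [-0.6, -0.5, -1.1]
gripper_width: 0.0222
```

Run:
```python
from goal import *
st();w=shot('wrist','w13.png');g=cv2.cvtColor(w,cv2.COLOR_BGR2GRAY)
for v in range(120,290,12): print(v,g[v,288:360:3].tolist())
B=cam('side');im=shot('side','d9.png')
# tray from side & scene views: white quad
for n,f in(('scene','d6.png'),('side','d9.png')):
    im=cv2.imread('pics/raw_'+f);C=load(f)
    c0=proj(C,np.array([.49,.262,.01])).astype(int)
    h=cv2.cvtColor(im,cv2.COLOR_BGR2HSV);m=((h[...,2]>150)&(h[...,1]<45)).astype(np.uint8)
    m=cv2.morphologyEx(m,cv2.MORPH_CLOSE,np.ones((3,3)))
    cs=[c for c in cv2.findContours(m,0,2)[0] if cv2.pointPolygonTest(c,(float(c0[0]),float(c0[1])),True)>-15 and cv2.contourArea(c)>300]
    if not cs: print(n,'none',c0);continue
    c=max(cs,key=cv2.contourArea);q=cv2.approxPolyDP(cv2.convexHull(c),6,True)[:,0]
    P=np.array([onz(C,p,.01) for p in q.astype(float)]);print(n,q.tolist(),P[:,:2].round(4).tolist())
```

```text
20.45 [0.4927 0.0176 0.1965] jaw 17.06 tiltfix [-11.15  -3.49] F [-0.6 -0.5 -1.1] w 0.0222
120 [114, 114, 115, 116, 116, 116, 116, 116, 115, 115, 115, 117, 203, 150, 110, 113, 112, 112, 112, 110, 111, 110, 109, 110]
132 [218, 219, 218, 220, 218, 218, 216, 218, 237, 199, 200, 231, 241, 227, 197, 154, 234, 203, 200, 199, 197, 191, 197, 198]
144 [231, 232, 231, 232, 230, 231, 229, 227, 197, 101, 114, 154, 200, 171, 122, 99, 102, 130, 128, 204, 221, 215, 220, 221]
156 [230, 231, 231, 231, 229, 230, 146, 166, 182, 193, 204, 208, 210, 198, 184, 173, 162, 145, 123, 161, 220, 215, 220, 219]
168 [230, 230, 229, 230, 69, 60, 59, 60, 66, 71, 71, 77, 76, 75, 72, 72, 64, 60, 56, 55, 55, 201, 219, 216]
180 [229, 227, 220, 196, 60, 59, 59, 61, 61, 62, 61, 62, 61, 61, 59, 59, 58, 57, 53, 53, 51, 124, 131, 130]
192 [204, 204, 204, 202, 72, 55, 57, 59, 58, 58, 57, 58, 59, 58, 55, 56, 54, 53, 52, 49, 45, 64, 62, 63]
204 [114, 113, 200, 242, 85, 52, 54, 55, 56, 56, 55, 55, 56, 55, 54, 52, 54, 49, 48, 46, 43, 57, 46, 44]
216 [68, 65, 99, 108, 55, 49, 52, 53, 52, 53, 55, 53, 53, 52, 50, 50, 48, 46, 44, 39
[... 219 characters left out ...]
24, 124]
252 [123, 124, 117, 43, 36, 34, 43, 45, 46, 48, 47, 46, 48, 45, 43, 43, 42, 40, 36, 33, 30, 49, 122, 123]
264 [69, 114, 53, 37, 32, 34, 34, 44, 46, 46, 47, 46, 44, 43, 43, 42, 41, 37, 33, 29, 28, 53, 139, 181]
276 [43, 36, 38, 36, 29, 31, 31, 31, 30, 31, 29, 31, 32, 43, 40, 39, 39, 36, 34, 28, 29, 52, 37, 34]
288 [38, 33, 34, 35, 27, 30, 28, 31, 30, 27, 27, 28, 29, 28, 28, 28, 25, 27, 25, 27, 24, 53, 34, 33]
scene [[321, 103], [347, 81], [411, 115], [388, 140]] [[0.3973, 0.2143], [0.3993, 0.3114], [0.5819, 0.3156], [0.5838, 0.221]]
side [[266, 309], [377, 347], [363, 399], [318, 399], [239, 367]] [[0.5871, 0.2219], [0.3999, 0.213], [0.396, 0.293], [0.4547, 0.3175], [0.5802, 0.3214]]
```

Roller comes along (rubber end v≈166 as before). Level it and go over the tray, turning the roller along tray x.

arm_command(
  targets=[
    [[0,0.005,0.005,-3,-1,0,0],[0,0.01,0.005,-5,-1.5,0,0],[0,0.015,0,-3,-1,4,0],[0,0.025,0,0,0,7,0],[0,0.025,0,0,0,8,0],[0,0.025,0,0,0,8,0],[0,0.025,0,0,0,8,0],[0,0.025,0,0,0,8,0],[0,0.025,0,0,0,8,0],[0,0.022,0,0,0,8,0],[0,0.015,0,0,0,7,0],[0,0.01,0,0,0,5,0]],
  ],
)

```text
time: 21.75
position: [0.4823, 0.2491, 0.1859]
tcp_rot: [-0.504, 0.506, 0.502, 0.488]
ft_force: [-0.7, -0.0, -1.6]
gripper_width: 0.0219
```

arm_command(
  targets=[
    [[0,0.005,0,0,0,2,0],[0,0,0,0,0,0,0],[0,0,0,0,0,0,0]],
  ],
)

```text
time: 22.05
position: [0.4803, 0.2549, 0.1823]
tcp_rot: [-0.512, 0.497, 0.513, 0.477]
ft_force: [0.9, -1.2, -0.7]
gripper_width: 0.0223
```

```bash
python3 -c "
from goal import *
st();goal([.490,.264,.2],[0,0,-1],92)"
```

```text
22.05 [0.4803 0.2549 0.1823] jaw 92.9 tiltfix [ 1.11 -1.24] F [ 0.9 -1.2 -0.7] w 0.0223
shift [0.0097 0.0091 0.0177] rot [ 1.1  -1.25 -0.89]
```

arm_command(
  targets=[
    [[0.009,0.009,-0.01,1.1,-1.2,-0.9,0],[0,0,0,0,0,0,0],[0,0,0,0,0,0,0]],
  ],
)

```text
time: 22.35
position: [0.4897, 0.2614, 0.1716]
tcp_rot: [-0.507, 0.494, 0.507, 0.492]
ft_force: [-0.4, 0.6, -1.5]
gripper_width: 0.0225
```

Run:
```python
from goal import *
st();goal([.490,.264,.17],[0,0,-1],92)
w=shot('wrist','w14.png')
```

```text
22.35 [0.4897 0.2614 0.1716] jaw 91.57 tiltfix [ 0.1  -0.09] F [-0.4  0.6 -1.5] w 0.0225
shift [ 0.0003  0.0026 -0.0016] rot [ 0.1  -0.09  0.43]
```

View pics/w14.png

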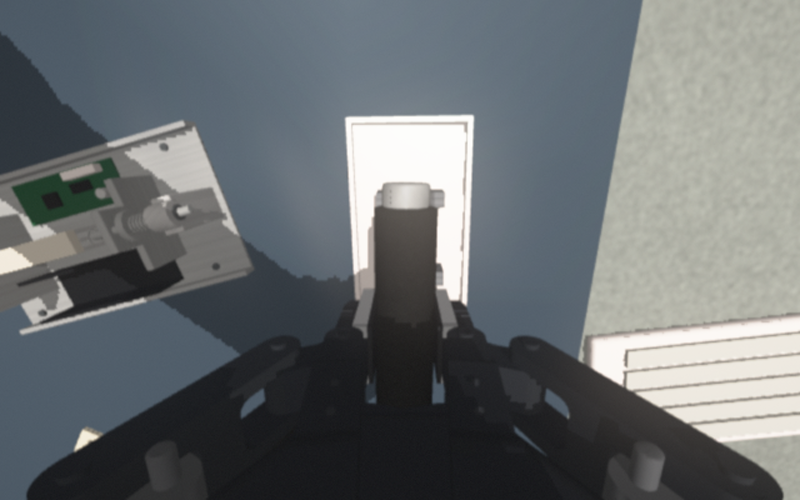

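Wrist view: tray rim top corners (346,117),(473,117), saddle behind roller (375–443,195), roller 375–437, held squarely, fork/rest away. Compute the tray offset numerically.

Run:
```python
from goal import *
w=cv2.imread('pics/raw_w14.png');C=load('w14.png');g=cv2.cvtColor(w,cv2.COLOR_BGR2GRAY).astype(int)
s=env.sense();M=R.from_quat(s['tcp_rot']).as_matrix()
def cross(row,a,b,th): 
    k=a
    st_=1 if b>a else -1
    for k in range(a,b,st_):
        if (row[k]>th)!=(row[a]>th): 
            p=k-st_; return p+st_*(th-row[p])/(row[k]-row[p])
for v in (105,125,145,165,185,205):
    l=cross(g[v],265,300,165);r=cross(g[v],395,360,165)
    a,b=onz(C,(l,v),.01),onz(C,(r,v),.01);m=(a+b)/2;t=M.T@(m-s['position'])
    print(v,round(l,1),round(r,1),'width',np.linalg.norm(a-b).round(4),'mid',m[:2].round(4),'tool z off',t[2].round(4))
for u in(300,330,360):
    c=g[:,u];k=cross(c,80,110,165);print('far edge',u,k,onz(C,(u,k),.01)[:2].round(4))
print('t',env.camera_info('wrist')['tool_from_camera'][:,3].round(4))
for v in (150,154,158,162,166,170): print(v,g[v,292:362:2].tolist())
for v in (180,200): print(v,g[v,292:362:2].tolist())
```

```text
105 275.9 378.5 width 0.0995 mid [0.4076 0.2637] tool z off 0.0049
125 277.1 377.9 width 0.0995 mid [0.4264 0.2645] tool z off 0.0052
145 278.1 377.1 width 0.0996 mid [0.4458 0.2653] tool z off 0.0054
165 279.3 376.4 width 0.0995 mid [0.466  0.2662] tool z off 0.0058
185 280.5 375.6 width 0.0993 mid [0.487  0.2671] tool z off 0.0061
205 281.4 374.8 width 0.0994 mid [0.5088 0.2678] tool z off 0.0063
far edge 300 92.08955223880596 [0.3966 0.2373]
far edge 330 91.77777777777777 [0.3955 0.266 ]
far edge 360 91.3125 [0.3943 0.2947]
t [-0.1238  0.0672  0.0012  1.    ]
150 [251, 251, 251, 251, 251, 250, 244, 152, 155, 166, 178, 190, 198, 205, 215, 221, 226, 225, 221, 218, 213, 207, 202, 194, 183, 170, 211, 248, 248, 248, 248, 250, 251, 251, 251]
154 [251, 251, 251, 251, 240, 150, 140, 134, 155, 168, 172, 191, 200, 210, 217, 223, 226, 224, 219, 213, 209, 204, 197, 189, 181, 166, 133, 138, 157, 159, 157, 162, 243, 251, 251]
158 [251, 251, 251, 246, 172, 161, 156, 135, 157, 169, 162, 193, 203, 213, 218, 220, 223, 222, 217, 211, 205, 200, 193, 184, 175, 159, 134, 137, 156, 159, 159, 162, 244, 251, 251]
162 [251, 251, 251, 247, 176, 170, 164, 136, 156, 170, 160, 193, 204, 210, 215, 219, 221, 218, 214, 209, 202, 198, 189, 179, 167, 152, 133, 144, 168, 173, 172, 175, 247, 251, 251]
166 [251, 251, 251, 244, 105, 86, 81, 85, 103, 121, 136, 151, 165, 176, 179, 185, 195, 187, 180, 176, 173, 168, 152, 135, 122, 99, 87, 88, 108, 156, 223, 237, 250, 251, 251]
170 [251, 251, 251, 243, 88, 80, 81, 83, 84, 84, 85, 87, 86, 87, 87, 87, 89, 89, 88, 90, 89, 89, 90, 89, 89, 89, 87, 86, 88, 195, 251, 251, 251, 251, 251]
180 [250, 250, 240, 158, 77, 75, 74, 77, 78, 80, 80, 81, 82, 81, 82, 84, 84, 85, 85, 85, 85, 85, 84, 84, 84, 84, 81, 82, 83, 227, 251, 251, 251, 251, 251]
200 [250, 201, 167, 155, 75, 63, 66, 66, 68, 68, 69, 70, 71, 73, 73, 73, 73, 74, 74, 75, 74, 75, 74, 74, 74, 73, 73, 72, 103, 244, 250, 250, 250, 250, 250]
```

Tray centre ≈ (0.490, 0.2656), yaw 2.3°, consistent with the scene view (0.4906, 0.2656).

arm_command(
  targets=[
    [[0.0018,0.0042,-0.015,0.1,-0.1,0.7,0],[0,0,-0.025,0,0,0,0],[0,0,-0.03,0,0,0,0],[0,0,-0.015,0,0,0,0],[0,0,0,0,0,0,0],[0,0,0,0,0,0,0]],
  ],
)

```text
time: 23.0
position: [0.4918, 0.2651, 0.0827]
tcp_rot: [0.511, -0.49, -0.51, -0.49]
ft_force: [0.3, 0.0, -1.3]
gripper_width: 0.0222
```

```bash
python3 -c "
from goal import *
st();goal([.4915,.2656,.05],[0,0,-1],92.3)"
```

```text
23.0 [0.4918 0.2651 0.0827] jaw 92.33 tiltfix [0.04 0.07] F [ 0.3  0.  -1.3] w 0.0222
shift [-0.0003  0.0005 -0.0327] rot [ 0.04  0.07 -0.03]
```

Run:
```python
from goal import *
w=shot('wrist','w15.png');g=cv2.cvtColor(w,cv2.COLOR_BGR2GRAY).astype(int);C=load('w15.png')
for x in(-.026,.026): print(proj(C,np.r_[.490-.038,.2656-.0015+x,.028]).round(1),proj(C,np.r_[.490-.038,.2656-.0015+x*1.02,.003]).round(1))
for v in range(130,175,4): print(v,g[v,276:376:3].tolist())
```

```text
[282.  163.1] [286.2 157.9]
[363.1 166.4] [359.2 160.9]
130 [239, 240, 240, 240, 240, 240, 240, 240, 240, 241, 241, 241, 241, 241, 241, 241, 241, 241, 241, 241, 241, 241, 241, 241, 241, 241, 241, 241, 241, 241, 241, 241, 241, 241]
134 [239, 239, 239, 239, 240, 240, 240, 240, 240, 240, 240, 241, 241, 241, 241, 241, 241, 241, 241, 241, 241, 241, 241, 241, 241, 241, 241, 241, 241, 241, 241, 241, 241, 240]
138 [239, 239, 239, 239, 240, 238, 239, 240, 240, 241, 240, 240, 240, 240, 241, 241, 241, 241, 241, 241, 241, 241, 241, 241, 241, 241, 241, 241, 241, 241, 240, 240, 240, 241]
142 [238, 238, 238, 239, 239, 239, 239, 240, 240, 240, 240, 240, 240, 240, 240, 240, 240, 241, 241, 241, 241, 241, 241, 241, 241, 241, 241, 240, 240, 240, 240, 240, 240, 240]
146 [238, 238, 238, 239, 238, 238, 239, 239, 239, 239, 210, 155, 146, 154, 154, 153, 156, 153, 154, 155, 159, 174, 200, 240, 240, 240, 240, 240, 240, 240, 240, 239, 239, 240]
150 [238, 238, 238, 238, 238, 238, 238, 239, 238, 239, 131, 136, 137, 167, 175, 188, 198, 193, 187, 179, 172, 161, 144, 232, 240, 240, 240, 240, 240, 239, 240, 240, 239,
[... 313 characters left out ...]
9, 239, 239, 239, 239, 239, 239, 239, 239]
162 [238, 238, 238, 234, 117, 102, 101, 100, 105, 102, 111, 141, 147, 171, 180, 187, 191, 184, 179, 171, 161, 148, 128, 106, 107, 101, 103, 103, 104, 199, 239, 238, 239, 238]
166 [237, 237, 237, 139, 130, 131, 130, 118, 76, 69, 70, 94, 105, 134, 148, 155, 161, 155, 150, 145, 128, 105, 80, 70, 78, 106, 129, 132, 131, 131, 208, 238, 238, 238]
170 [237, 237, 237, 145, 143, 143, 143, 124, 67, 68, 69, 69, 71, 72, 71, 72, 74, 71, 72, 73, 72, 72, 73, 71, 69, 109, 140, 143, 143, 144, 217, 238, 238, 238]
174 [237, 237, 237, 137, 136, 135, 130, 87, 66, 67, 67, 68, 69, 71, 70, 71, 72, 71, 71, 71, 72, 71, 69, 69, 69, 108, 133, 136, 137, 137, 216, 238, 238, 238]
```

Saddle (u 284–366, centre 325) and roller (centre 324.4) align within 0.6 mm. Lower.

arm_command(
  targets=[
    [[0,0.0003,-0.015,0,0.1,0,0],[0,0,-0.02,0,0,0,0],[0,0,-0.01,0,0,0,0],[0,0,0,0,0,0,0],[0,0,0,0,0,0,0]],
  ],
)

```text
time: 23.55
position: [0.494, 0.2664, 0.0383]
tcp_rot: [0.511, -0.488, -0.509, -0.491]
ft_force: [0.6, -0.3, -0.8]
gripper_width: 0.0222
```

```bash
python3 -c "
from goal import *
st();goal([.4915,.2656,.028],[0,0,-1],92.3)"
```

```text
23.55 [0.494  0.2664 0.0383] jaw 92.29 tiltfix [-0.08  0.29] F [ 0.6 -0.3 -0.8] w 0.0222
shift [-0.0025 -0.0008 -0.0103] rot [-0.08  0.29  0.01]
```

arm_command(
  targets=[
    [[-0.002,-0.0008,-0.004,-0.1,0.3,0,0],[0,0,-0.003,0,0,0,0],[0,0,0,0,0,0,0]],
  ],
)

```text
time: 23.85
position: [0.4926, 0.2659, 0.0324]
tcp_rot: [0.51, -0.49, -0.51, -0.49]
ft_force: [-1.0, -0.1, 1.7]
gripper_width: 0.0222
```

```bash
python3 -c "
from goal import *
st();goal([.4915,.2656,.028],[0,0,-1],92.3)"
```

```text
23.85 [0.4926 0.2659 0.0324] jaw 92.28 tiltfix [0.01 0.07] F [-1.  -0.1  1.7] w 0.0222
shift [-0.0011 -0.0003 -0.0044] rot [0.01 0.07 0.02]
```

arm_command(
  targets=[
    [[0,0,-0.0015,0,0,0,0],[0,0,0,0,0,0,0]],
  ],
)

```text
time: 24.05
position: [0.4928, 0.2657, 0.0317]
tcp_rot: [0.51, -0.49, -0.509, -0.49]
ft_force: [-2.0, -1.9, 3.3]
gripper_width: 0.0225
```

arm_command(
  targets=[
    [[0,0,-0.0015,0,0,0,0],[0,0,0,0,0,0,0]],
  ],
)

```text
time: 24.25
position: [0.4929, 0.2658, 0.0314]
tcp_rot: [0.511, -0.49, -0.509, -0.49]
ft_force: [-3.6, -1.8, 5.9]
gripper_width: 0.022
```

Contact at TCP z 0.0314 with ~6 N; image width puts the roller axis ≈4 mm below the TCP, i.e. at 27 mm: seated. Open partly and slowly.

arm_command(
  targets=[
    [[0,0,-0.0005,0,0,0,0.28],[0,0,0,0,0,0,0.31],[0,0,0,0,0,0,0.35],[0,0,0,0,0,0,0.45],[0,0,0,0,0,0,0.55],[0,0,0,0,0,0,0.55]],
  ],
)

```text
time: 24.85
position: [0.4938, 0.2665, 0.0313]
tcp_rot: [0.511, -0.489, -0.509, -0.491]
ft_force: [0.9, 0.2, 0.1]
gripper_width: 0.047
```

Run:
```python
from goal import *
st();w=shot('wrist','w16.png');g=cv2.cvtColor(w,cv2.COLOR_BGR2GRAY).astype(int)
for v in (170,190,210,230,250): print(v,g[v,276:376:3].tolist())
```

```text
24.85 [0.4938 0.2665 0.0313] jaw 92.28 tiltfix [-0.    0.25] F [0.9 0.2 0.1] w 0.047
170 [150, 150, 150, 150, 154, 170, 170, 79, 68, 68, 68, 69, 69, 70, 71, 70, 69, 69, 70, 69, 71, 71, 68, 67, 98, 150, 149, 151, 152, 150, 151, 150, 207, 236]
190 [134, 133, 131, 111, 114, 121, 125, 82, 62, 63, 63, 63, 63, 64, 63, 65, 64, 64, 63, 65, 63, 63, 62, 62, 92, 108, 113, 111, 111, 132, 133, 133, 133, 133]
210 [232, 232, 233, 233, 233, 233, 233, 148, 55, 56, 57, 58, 57, 59, 58, 61, 58, 58, 59, 58, 57, 58, 57, 56, 220, 233, 234, 233, 234, 234, 234, 234, 233, 233]
230 [184, 224, 230, 230, 231, 231, 231, 129, 51, 52, 51, 54, 55, 54, 53, 54, 55, 55, 52, 54, 54, 52, 52, 54, 226, 232, 232, 226, 185, 185, 185, 185, 184, 225]
250 [59, 59, 137, 138, 138, 137, 137, 131, 46, 46, 46, 49, 50, 48, 51, 49, 51, 49, 48, 48, 49, 48, 45, 50, 136, 138, 137, 138, 138, 139, 121, 44, 44, 45]
```

arm_command(
  targets=[
    [[0,0,0.006,0,0,0,0.55],[0,0,0.012,0,0,0,0.55],[0,0,0.02,0,0,0,0.55],[0,0,0.03,0,0,0,0.6],[0,0,0.04,0,0,0,0.8],[0,0,0.04,0,0,0,1],[0,0,0.03,0,0,0,1],[0,0,0.01,0,0,0,1],[0,0,0,0,0,0,1]],
  ],
)

```text
time: 25.8
position: [0.4914, 0.2672, 0.233]
tcp_rot: [0.512, -0.487, -0.509, -0.491]
ft_force: [-0.6, -0.3, -1.3]
gripper_width: 0.0853
```

Run:
```python
from goal import *
st();w=shot('wrist','w17.png');C=load('w17.png');s=shot('side','d10.png');S=load('d10.png');a=shot('scene','d11.png')
def blob(im,C,P,r,th):
    g=cv2.cvtColor(im,cv2.COLOR_BGR2GRAY);p=proj(C,np.array(P)).astype(int)
    y0,x0=max(p[1]-r,0),max(p[0]-r,0);m=(g[y0:p[1]+r,x0:p[0]+r]<th).astype(np.uint8);m=cv2.morphologyEx(m,cv2.MORPH_OPEN,np.ones((7,7)))
    c=[c for c in cv2.findContours(m,0,2)[0] if cv2.contourArea(c)>80];c=min(c,key=lambda c:np.linalg.norm(c.mean((0,1))-[p[0]-x0,p[1]-y0]))
    q=cv2.boxPoints(cv2.minAreaRect(c))+[x0,y0];i=np.argsort([np.linalg.norm(q[k]-q[(k+1)%4]) for k in range(4)])
    return [(q[k]+q[(k+1)%4])/2 for k in sorted(i[:2])]
W=blob(w,C,(.49,.2656,.027),60,95);D=blob(s,S,(.49,.2656,.027),70,75)
print('wrist ends',np.round(W,1),[onz(C,e,.027).round(4) for e in W]);print('side ends',np.round(D,1),[onz(S,e,.027).round(4) for e in D])
W=sorted(W,key=lambda e:onz(C,e,.027)[0]);D=sorted(D,key=lambda e:onz(S,e,.027)[0])
for x,y in zip(W,D): print(tri(C,x,S,y))
s0=cv2.imread('pics/raw_b.png');p=proj(S,np.array([.5103,-.2927,.085])).astype(int)
d=np.abs(s.astype(int)-s0)[p[1]-26:p[1]+26,p[0]-26:p[0]+26].max(2);print('fork side diff',d.mean(),(d>60).sum())
a0=cv2.imread('pics/raw_a.png');A=cam('scene')
for n,P in[('can',(.734,-.214,.07)),('plate',(.771,-.039,.005)),('caster',(.704,.197,.06)),('fork',(.5103,-.2927,.085))]:
    p=proj(A,np.array(P)).astype(int);d=np.abs(a.astype(int)-a0)[p[1]-26:p[1]+26,p[0]-26:p[0]+26].max(2);print(n,d.mean().round(1),(d>60).sum())
```

```text
25.8 [0.4914 0.2672 0.233 ] jaw 92.44 tiltfix [-0.07  0.36] F [-0.6 -0.3 -1.3] w 0.0853
wrist ends [[322. 143.]
 [322. 220.]] [array([0.4506, 0.2652, 0.027 ]), array([0.5454, 0.2691, 0.027 ])]
side ends [[275.6 339.2]
 [336.9 361.7]] [array([0.5448, 0.2686, 0.027 ]), array([0.4468, 0.2645, 0.027 ])]
(array([0.44862928, 0.26505784, 0.02816194]), np.float64(0.003836144643542938))
(array([0.54454484, 0.26913063, 0.02865605]), np.float64(0.0003879580311800587))
fork side diff 11.245562130177515 2
can 5.2 0
plate 7.0 0
caster 8.0 0
fork 5.2 0
```

```bash
python3 -c "
from rig import env
print(env.close_job())"
```

```text
the job is handed in; nothing more can be done
None
```

The job is done and handed in at about 26 s of robot time. I set the fork astride the pin and pushed the collar back until the roller's sprung end popped up. I then stood the fork back in its slot, drew the roller out along its slope and lowered it into both saddles before letting go.

**Last checks**
- **Roller:** it lies level. Its rubber ends measured 28.2 and 28.7 mm high from two views, against 27 mm for a seated axis. It runs along the tray, about 5 mm off the tray's middle lengthwise, with rubber in both notches.
- **Fork:** its scene and side pictures match the start almost exactly. It went back to the same height it was taken from (0.0828 m).
- **Spray can, plate and caster:** no changed pixels against the first scene picture.
- **Forces:** the highest reading I saw was about 7 N.

**What disagreed**
- The wrist camera's reported calibration wandered by about 2 mm between calls. For the roller grasp and the placing I used the gripper's own centre in the picture instead.
- The two views of one rubber end missed each other by 3.8 mm, so that height is less certain; the other end agreed to 0.4 mm.
- On contact with the saddles the roller's axis appeared to sit about 4 mm below the grasp point, lower than I planned. The force and the picture both fit a seated roller.

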